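# Slide a lure blank along the rail into the drilling jig's corner

### The job

On the drilling jig, push the longer wooden lure blank flat against the long rail, then slide it along the rail, square nose first, into the corner pocket until it sits fully home against both the rail and the end stop. Only push it with the fingers - it must not be picked up or tipped - then back away, and leave the short blank, the bottles and the clamps where they are.

Things in the scene. Friction and masses are not known exactly. Their poses are not given: they have to be found in the camera images.
- blank: Longer pale wooden lure blank, about 45 g, loose on the jig's plate, 24 mm tall, sides upright. From above: a rectangle 34 mm (x) by 60 mm (y) plus a pointed tail. Square nose at y = +30 mm. Origin: centre of the rectangle, on the underside; z up. It starts clear of the rail, nose towards the pocket within 0.4 rad of the rail's direction.
- blank_tail (a point): Point of the longer blank's tail, on its underside, 47 mm behind the origin: the tail's two upright faces run at 45 degrees from here to the sides at x = +-17, y = -30 mm of the blank's frame. Axes as the blank's. Wood grips the rail and the fingers: pushed at mid-length, a turned blank may stop askew with one corner on the rail.
- jig: Drilling jig, fixed: grey plate 180 mm (x) by 340 mm (y), top at z = 12 mm, with bare aluminium bars 16 mm tall on it (tops at z = 28 mm): rail, end stop, guide. Origin: centre of the plate's underside; z up; x points away from the robot, y to its left along the rail, turned by up to 0.3 rad. The bars make a corner pocket at the far left, open to -y and upwards.
- jig_rail (a point): Point on the plate's top at the foot of the rail's inner face (jig frame x = +60, y = 0 mm). The face looks to -x and runs straight from y = -160 to +150 mm; the rail is 18 mm thick. Axes as the jig's.
- jig_guide (a point): Point on the plate's top at the foot of the guide bar's -y end, on its inner face (jig frame x = +22, y = +85 mm). The bar runs on to the stop at y = +120 mm, parallel to the rail, 38 mm from it, 12 mm thick (outer face x = +10 mm): a blank can enter the pocket only along the rail. Axes as the jig's.
- jig_home (a point): Where the longer blank's origin is when fully home (jig frame x = +43, y = +90, z = +12 mm), its y along the jig's y; nose on the stop's inner face (y = +120 mm, from x = +10 to +78 mm), side on the rail. Its tail and the last 25 mm of its straight sides are then still outside the guide. Axes as the jig's.
- short_blank: A bystander: a smaller wooden blank of the same wood and outline, 22 mm wide, 30 mm long in the straight part plus an 11 mm pointed tail, 18 mm tall, loose on the near left part of the jig's plate, outside the guide bar. Origin: centre of the rectangle, on the underside.
- amber_bottle: A bystander: an amber paint bottle with a white cap, 36 mm across, 75 mm tall, standing on the table beyond the rail. Origin: centre of its underside.
- tan_bottle: A bystander: a tan paint bottle with a white cap, 34 mm across, 70 mm tall, standing on the table beyond the rail. Origin: centre of its underside.
- blue_flask: A bystander: a square blue flask with a white cap, 55 by 45 mm, 90 mm tall, on the table left of the jig. Origin: centre of its underside.
- dropper_bottle: A bystander: a small square red bottle with a black dropper top, 30 by 30 mm, 67 mm tall, on the table left of the jig. Origin: centre of its underside.
- clamp_left: A bystander: a black plastic spring clamp lying flat, about 130 by 75 mm, 18 mm tall, on the table left of the jig. Origin: under its pivot; x points to its jaws.
- clamp_right: A bystander: a black plastic spring clamp like the other, on the table right of the jig. Origin: under its pivot; x points to its jaws.
Mind the look-alikes: they are no part of the job. What is shaped like the blank but blue is not meant.

How it is judged:
By the outcome, as a careful person would: the job done as asked, in the order asked, and still so for the second after the job is handed in, with the robot touching nothing.
It also fails if it takes over 51 s, if anything falls off the work surface, if the arm or the gripper's body presses on something with over 40 N, if the wrist force passes 120 N, or if a joint passes its speed limit or range.

### The arm

A 6-joint arm with a two-finger parallel gripper is mounted at the origin on the work surface. World frame = base frame: x ahead of the robot, y to its left, z up, the work surface at z = 0. Lengths are in mm, angles in rad, forces in N, time in s.
With the tool pointing down it reaches from about 425 to 950 mm from the base axis. Payload 3.5 kg.
Tool frame: the origin (TCP) lies midway between the tips of the shut fingers; the grasp point (between the pads) lies 19 mm behind it; x points along the fingers, y is the direction in which the jaws open and shut, and the axes are right-handed (so a half turn about x gives the same grasp; the last joint's range is limited). The gripper opens to 85 mm and grips with 20 to 120 N. Pads are 22 mm wide; open, the fingers measure 114 mm over their backs; the gripper's body (76 mm by 85 mm) begins 54 mm behind the grasp point. The pads swing forward as they close: fully open they stand 13 mm farther back than shut.
Start: joints at [-1.418, 0.286, 1.577, -0, 1.279, -0.15], TCP at [201.305, -644.269, 197.625] pointing down, gripper open.
Joint ranges: [-2.77, 2.77], [-0.9, 2.22], [0.21, 2.48], [-1.53, 4.67], [0.24, 2.81], [-2.84, 2.84]. Speed limits (rad/s): [2.79, 2.79, 3.14, 3.14, 3.14, 3.14].

### API

Orientations are given as [roll, pitch, yaw] about the fixed x, y, z axes, in that order (R = Rz(yaw) Ry(pitch) Rx(roll)).
In Python, from cell import sensors, optics, job gives the robot as it stands.
- The arm moves only by the shell command python3 -m jog 'ROWS' [OPENING]. ROWS is JSON, a list of rows, each a list of 4 numbers: the shift along the tool's x, y, z normalised to -1 to 1, where 1 is 200 mm, then the turn about the tool's x normalised to -1 to 1, where 1 is pi rad. A call has exactly 5 rows; each row is the pose to reach, as a shift and turn from the pose commanded when the call began, along the tool's axes at that moment, turning the shorter way round; what a row does not reach only later rows make up. A row lasts 1/12 s, in which the tool goes at most 41.7 mm and 7.16 degrees, less where a joint would pass 70% of its speed; a pose out of reach is approached as far as the arm can. A call with a number of a shift or a turn outside -1 to 1 is refused whole. A call with a gripper value outside its range is refused whole. OPENING is the closure, from 0 (fully open) to 1 (shut), set as the call begins (- or left out, the last holds). The fingers move at their own pace and stop on an object; the grip force is fixed at half the most. Time passes only in rows, so rows that repeat a pose let the fingers close, or fill a call up. It gives the time, the measured TCP pose, the force and the opening at its end, in the units of the state.
- sensors.observe(): the state, without advancing time (a new reading comes with each control period).
- optics.capture(name): name is "side" or "top"; returns a dict with "img" (420x560x3 uint8, red, green, blue), "depth" (420x560 float32, mm along the optical axis (not along the pixel's ray), 0 where there is no reading), "camera_matrix" (3x3 intrinsics, pixels), "T" (4x4, takes a point from camera to world coordinates). Camera axes: x right, y down, z forward; pixel columns grow to the right and rows downward; lengths in mm; the calibration is good to about 2 mm. A picture is of the moment at which its call begins.
- job.job_done(): hands the job in, once; it reports no verdict.
The state is a dict: "time_s": time; "qpos": joint angles; "dq": joint speeds; "joint_torque": joint torques, N m; "tcp_pos": TCP position; "tool_rot": TCP orientation; "ft_force": force on the tool from outside, world axes, zero at the start; "torque": the same for the moment, N m; "finger_gap": finger opening in mm.
Only numpy, scipy, OpenCV 4.12 (cv2) and the standard library are available. Lean on these libraries where they do the work, as an engineer would, in place of code of your own. Each camera call takes 0.05 s, during which the arm holds its last target.

## Working session

There is one attempt and no reset: what is moved stays moved. The work goes in short steps, Python scripts to look and compute and a shell command to move; the robot and the scene stay as the last step left them, time stands still between calls to the robot, and variables do not carry over. Pictures are saved under pics/ and viewed, and the job is handed in when it is done.

```bash
mkdir -p pics; ls
python3 - <<'E'
from cell import sensors, optics, job
import cv2,json
s=sensors.observe(); print(s)
for n in("top","side"):
    c=optics.capture(n); cv2.imwrite(f"pics/{n}0.png",c["img"][:,:,::-1]); print(c["camera_matrix"],c["T"])
E
```

```text
pics
{'time_s': 0.0, 'qpos': array([-1.41799266e+00,  2.87171725e-01,  1.57817995e+00, -3.58893792e-05,
        1.27862160e+00, -1.49990424e-01]), 'dq': array([-0.0004281 ,  0.00020188,  0.00087117, -0.00145814,  0.00055709,
        0.00297678]), 'joint_torque': array([ 7.76498528e-04, -4.05970538e+01, -2.92631614e+01, -1.76291819e-04,
        5.72155957e-03, -1.08995496e-05]), 'tcp_pos': array([ 201.18757873, -643.54040129,  196.24165026]), 'tool_rot': array([-1.70636137,  1.56841546,  1.73803576]), 'ft_force': array([ 0.23728606, -0.18677906,  0.74668285]), 'torque': array([-0.00155233,  0.02701687,  0.05121228]), 'finger_gap': 85.46281479714854}
[[449.2021195    0.         276.81875338]
 [  0.         449.2021195  201.08098042]
 [  0.           0.           1.        ]] [[-4.12236313e-02 -9.74366107e-01  2.21158996e-01  2.99866921e+02]
 [-9.99141898e-01  4.10891256e-02 -5.21075749e-03 -1.60165732e+00]
 [-4.01004425e-03 -2.21184025e-01 -9.75223844e-01  1.17916514e+03]
 [ 0.00000000e+00  0.00000000e+00  0.00000000e+00  1.00000000e+00]]
[[439.4896946    0.         276.46731033]
 [  0.         439.4896946  208.49359922]
 [  0.           0.           1.        ]] [[-7.06140688e-01 -4.01387695e-01  5.83312307e-01 -4.91615256e+01]
 [-7.08069171e-01  3.98153459e-01 -5.83191111e-01  5.89227589e+02]
 [ 1.83792274e-03 -8.24840434e-01 -5.65362609e-01  6.21672969e+02]
 [ 0.00000000e+00  0.00000000e+00  0.00000000e+00  1.00000000e+00]]
```

View pics/top0.png

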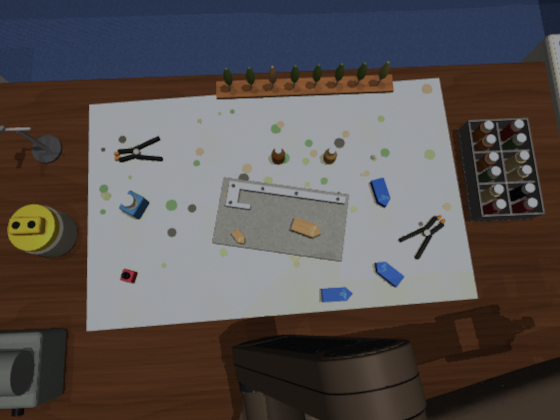

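View pics/side0.png

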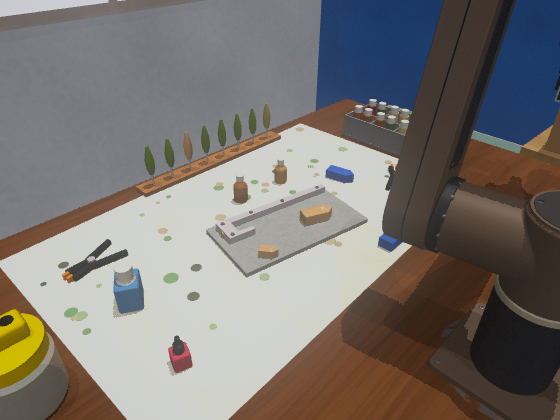

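The top view shows the jig around (282,220). These could be taken for the blank:
- the longer wooden blank at (305,228)
- the short wooden blank at (238,236)
- blue look-alikes at (381,191), (389,273) and (336,294)

By the description it is (305,228), so I'll check that in a close crop.

Run:
```python
import cv2
i=cv2.imread("pics/top0.png")[170:270,205:360]
cv2.imwrite("pics/crop0.png",cv2.resize(i,None,fx=5,fy=5,interpolation=cv2.INTER_CUBIC))
```

```text
(no output)
```

View pics/crop0.png

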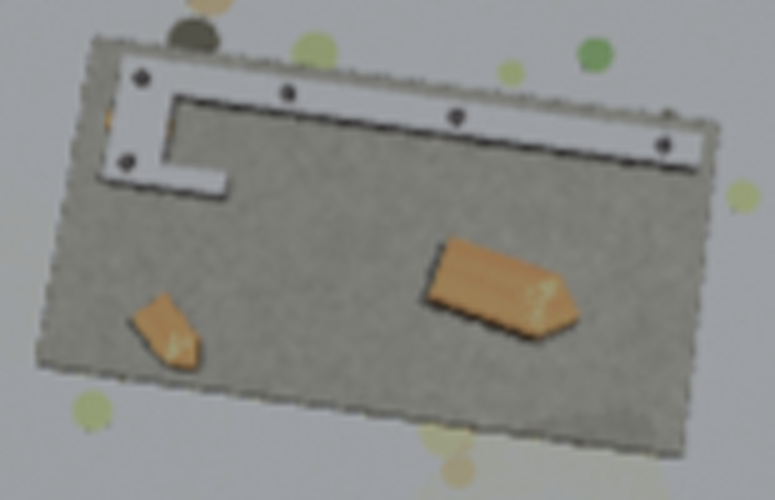

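```bash
cat > h.py <<'E'
import numpy as np, cv2
from scipy.optimize import minimize, least_squares
from cell import sensors, optics
def proj(c,P):
    P=np.atleast_2d(P); T=np.linalg.inv(c["T"]); q=(T[:3,:3]@P.T).T+T[:3,3]
    u=(c["camera_matrix"]@q.T).T; return u[:,:2]/u[:,2:]
def unproj(c,uv,z):
    uv=np.atleast_2d(uv); d=np.linalg.inv(c["camera_matrix"])@np.c_[uv,np.ones(len(uv))].T
    d=(c["T"][:3,:3]@d).T; o=c["T"][:3,3]; return o+d*((z-o[2])/d[:,2])[:,None]
def R(a): return np.array([[np.cos(a),-np.sin(a)],[np.sin(a),np.cos(a)]])
OUT=np.array([[17,30],[-17,30],[-17,-30],[0,-47],[17,-30.]])
def hull(c,p,z0=12,z1=36,out=OUT,s=8):
    xy=out@R(p[2]).T+p[:2]
    P=np.r_[np.c_[xy,np.full(len(xy),z0)],np.c_[xy,np.full(len(xy),z1)]]
    return cv2.convexHull((proj(c,P)).astype(np.float32))[:,0]
def mask(c,near,r=45):
    h=cv2.cvtColor(c["img"],cv2.COLOR_RGB2HSV)
    m=((h[...,0]>5)&(h[...,0]<28)&(h[...,1]>110)&(h[...,2]>50)).astype(np.uint8)
    n,l,st,ce=cv2.connectedComponentsWithStats(m)
    k=1+np.argmin([np.hypot(*(ce[i]-near))+(1000 if st[i,4]<60 else 0) for i in range(1,n)])
    return (l==k).astype(np.uint8)
def fit(c,near,p0,m=None):
    if m is None: m=mask(c,near)
    S=6; ys,xs=np.where(m); x0,x1,y0,y1=xs.min()-8,xs.max()+9,ys.min()-8,ys.max()+9
    big=cv2.resize(m[y0:y1,x0:x1],None,fx=S,fy=S,interpolation=cv2.INTER_NEAREST)
    def cost(p):
        hh=hull(c,p); hh=((hh+0.5-[x0,y0])*S-0.5)
        k=np.zeros_like(big); cv2.fillConvexPoly(k,np.round(hh*16).astype(np.int32),1,shift=4)
        return 1-(k&big).sum()/(k|big).sum()
    best=None
    for da in(-.25,0,.25):
        r=minimize(cost,np.array(p0)+[0,0,da],method="Nelder-Mead",options=dict(initial_simplex=np.array(p0)+[0,0,da]+np.array([[0,0,0],[8,0,0],[0,8,0],[0,0,.15]])))
        if best is None or r.fun<best.fun: best=r
    return best.x,1-best.fun,int(m.sum())
def injig(J,p):
    v=R(-J[2])@(np.array(p[:2])-J[:2]); return np.r_[v,p[2]-J[2]]
def toworld(J,v): return R(J[2])@np.array(v)+J[:2]
E
python3 - <<'E'
from h import *
c=optics.capture("top")
f=lambda l:np.array(l,float)/5+[205,170]-.4
pl=unproj(c,f([[97,38],[718,120],[683,455],[38,365]]),12); print(pl.round(1))
L=lambda a,b:np.hypot(*(pl[a]-pl[b])[:2])
print("sizes",L(0,1),L(1,2),L(2,3),L(3,0))
# jig frame: TL=(+90,+170) TR=(90,-170) BR=(-90,-170) BL=(-90,170)
K=np.array([[90,170],[90,-170],[-90,-170],[-90,170.]])
# rail top points z=28: rail inner/top edges: (177,97)~(60,120), (697,168)~(60,-160)
rt=unproj(c,f([[178,95],[697,165]]),28)
r=least_squares(lambda p:np.r_[(K@R(p[2]).T+p[:2]-pl[:,:2]).ravel(),(np.array([[60,120],[60,-160]])@R(p[2]).T+p[:2]-rt[:,:2]).ravel()],[500,0,0])
J=r.x; print("J",J.round(3),r.fun.round(1))
p0=np.r_[unproj(c,f([[490,285]]),36)[0,:2],J[2]]
b,iou,n=fit(c,f([490,285]),p0); print("blank",b.round(3),iou,n,"in jig",injig(J,b).round(3))
img=c["img"][:,:,::-1].copy(); S=5
crop=cv2.resize(img[170:270,205:360],None,fx=S,fy=S,interpolation=cv2.INTER_CUBIC)
def dr(pts,col):
    q=((pts+.5-[205,170])*S-.5).round().astype(int); cv2.polylines(crop,[q.reshape(-1,1,2)],True,col,1)
def jr(x0,x1,y0,y1,z,col):
    w=np.array([[x0,y0],[x1,y0],[x1,y1],[x0,y1]])@R(J[2]).T+J[:2]; dr(proj(c,np.c_[w,np.full(4,z)]),col)
dr(hull(c,b),(0,0,255)); jr(-90,90,-170,170,12,(0,255,0)); jr(60,78,-160,150,28,(255,0,0)); jr(10,22,85,120,28,(255,0,255))
cv2.imwrite("pics/fit0.png",crop)
np.save("J.npy",J)
E
```

```text
[[ 636.6  131.8   12. ]
 [ 577.  -199.3   12. ]
 [ 399.9 -167.6   12. ]
 [ 460.6  165.3   12. ]]
sizes 336.43625038064806 179.9056670504135 338.4299961665446 179.1404664052219
J [ 5.1857e+02 -1.7503e+01 -1.8000e-01] [ 1.   1.8 -0.3 -1.6 -0.3 -1.  -0.1  0.5  0.2  2.2 -0.5 -1.9]
blank [ 4.89171e+02 -7.17320e+01 -3.34000e-01] 0.6278497044750915 248 in jig [-19.215 -58.616  -0.154]
```

View pics/fit0.png

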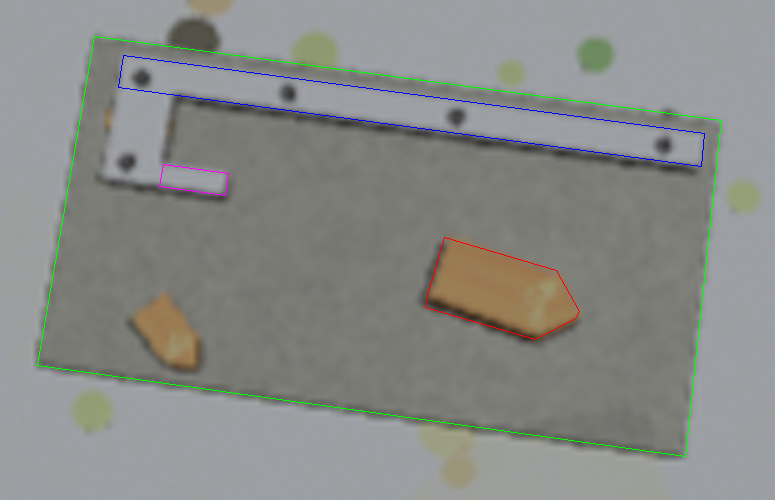

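The crop confirms the choice: (305,228) is wooden, with its square nose to the left at crop (440,268) and its tail at (580,315). The overlay fits, and the plate measures 338x180 against the given 340x180. The blank is at jig (-19,-59), turned -0.15. Next I'll work out the tool axes and the shift to the start of the side push.

```bash
cat >> h.py <<'E'
from scipy.spatial.transform import Rotation as Ro
def rot(s): return Ro.from_euler("xyz",s["tool_rot"]).as_matrix()
J=np.load("J.npy")
def st():
    s=sensors.observe(); M=rot(s); t=s["tcp_pos"]
    q=injig(J,[t[0],t[1],np.arctan2(M[1,1],M[0,1])-np.pi/2])
    print("t %.2f tcp jig x %.1f y %.1f z %.1f  yaw(y-axis vs jig y) %.4f F %s gap %.1f q6 %.2f"%(s["time_s"],q[0],q[1],t[2],(q[2]+np.pi/2)%np.pi-np.pi/2,(np.r_[R(-J[2])@s["ft_force"][:2],s["ft_force"][2]]).round(1),s["finger_gap"],s["qpos"][5]))
    return s,M,t
def go(jx,jy,z,yaw=0.0):
    s,M,t=st(); w=np.r_[toworld(J,(jx,jy)),z]
    d=M.T@(w-t)
    ya=np.arctan2(M[1,1],M[0,1])-np.pi/2-J[2]; e=(yaw-ya+np.pi/2)%np.pi-np.pi/2
    # tool x is down: +turn about tool x = -yaw
    print("norm shift",(d/200).round(4),"turn",round(-e/np.pi,4),"deg",round(np.degrees(e),1)); print("axes\n",M.round(3));
E
python3 -c "
from h import *
go(-66,-59,120)"
```

```text
t 0.15 tcp jig x -200.1 y -672.9 z 196.5  yaw(y-axis vs jig y) 0.4827 F [-0.  -0.2 -0.4] gap 85.1 q6 -0.15
norm shift [ 0.3879 -2.4066 -2.0188] turn 0.1537 deg -27.7
axes
 [[-0.     0.298 -0.955]
 [ 0.002 -0.955 -0.298]
 [-1.    -0.002 -0.   ]]
```

```bash
python3 -m jog '[[0,-0.16,-0.13,0.03],[0,-0.32,-0.26,0.06],[0,-0.48,-0.39,0.09],[0,-0.64,-0.52,0.12],[0,-0.8,-0.65,0.1537]]' 0.75; python3 -c "
from h import *
go(-66,-59,120)"
```

```text
time_s: 0.57
tcp_pos: [277.9, -450.7, 197.0]
tool_rot: [-1.226, 1.57, 1.73]
ft_force: [0.9, 0.6, 0.2]
finger_gap: 25.4
t 0.57 tcp jig x -159.2 y -469.3 z 197.0  yaw(y-axis vs jig y) -0.0056 F [0.7 0.8 0.2] gap 25.4 q6 0.55
norm shift [ 0.3867 -2.0537 -0.4547] turn -0.0018 deg 0.3
axes
 [[-0.    -0.185 -0.983]
 [ 0.001 -0.983  0.185]
 [-1.    -0.001  0.   ]]
```

```bash
python3 -m jog '[[0,-0.2,-0.045,0],[0,-0.4,-0.09,0],[0,-0.6,-0.135,0],[0,-0.8,-0.18,0],[0,-1,-0.225,0]]'; python3 -m jog '[[0,-0.2,-0.045,0],[0,-0.4,-0.09,0],[0.1,-0.6,-0.135,0],[0.2,-0.8,-0.18,0],[0.3,-0.95,-0.225,0]]';  python3 -c "
from h import *
go(-66,-59,19)"
```

```text
time_s: 0.98
tcp_pos: [357.9, -262.0, 197.4]
tool_rot: [-2.669, 1.571, 0.292]
ft_force: [1.4, -0.8, 0.4]
finger_gap: 21.3
time_s: 1.4
tcp_pos: [435.7, -85.9, 139.8]
tool_rot: [2.925, 1.568, -0.396]
ft_force: [0.9, -0.0, 0.4]
finger_gap: 21.6
t 1.40 tcp jig x -69.3 y -82.1 z 139.8  yaw(y-axis vs jig y) 0.0003 F [0.9 0.1 0.4] gap 21.6 q6 1.33
norm shift [ 0.6041 -0.1161 -0.0144] turn 0.0001 deg -0.0
axes
 [[ 0.003 -0.179 -0.984]
 [-0.001 -0.984  0.179]
 [-1.     0.001 -0.003]]
```

```bash
python3 -m jog '[[0.06,0,0,0],[0.12,0,0,0],[0.2,0,0,0],[0.25,0,0,0],[0.25,0,0,0]]';  python3 - <<'E'
from h import *
go(-66,-59,19)
for n in("top","side"):
    c=optics.capture(n); cv2.imwrite(f"pics/{n}1.png",c["img"][:,:,::-1])
    m=c["img"][:,:,::-1]; m=m[150:290,200:380] if n=="top" else m[150:290,190:380]
    cv2.imwrite(f"pics/{n}1c.png",cv2.resize(m,None,fx=4,fy=4,interpolation=cv2.INTER_CUBIC))
E
```

```text
time_s: 1.82
tcp_pos: [432.8, -86.8, 86.8]
tool_rot: [-0.25, 1.565, 2.712]
ft_force: [0.2, 0.1, 0.1]
finger_gap: 21.7
t 1.82 tcp jig x -72.0 y -83.5 z 86.8  yaw(y-axis vs jig y) 0.0000 F [0.2 0.1 0.1] gap 21.7 q6 1.32
norm shift [ 0.3389 -0.1221 -0.0318] turn 0.0 deg -0.0
axes
 [[-0.005 -0.179 -0.984]
 [ 0.002 -0.984  0.179]
 [-1.    -0.001  0.005]]
```

View pics/side1c.png

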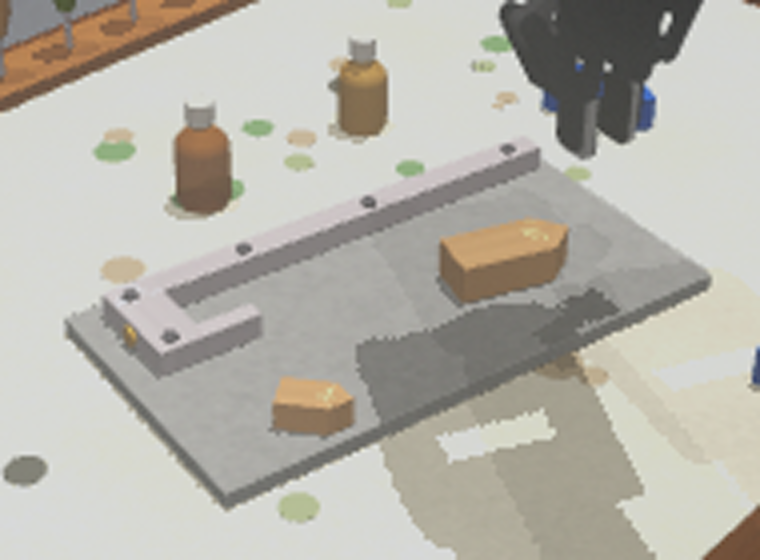

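View pics/top1c.png

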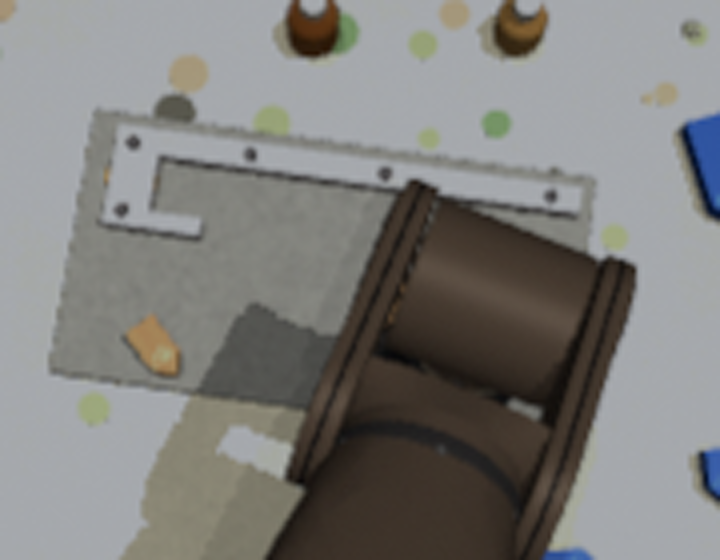

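The side view shows the blank at crop (505,260), clear of the hand, with the fingers still high at (600,140). I'll cross-check the TCP projection and the blank and jig fits in the side camera.

```bash
cat >> h.py <<'E'
def overlay(c,name,b=None,win=(190,150,380,290),S=4,extra=None):
    x0,y0,x1,y1=win
    crop=cv2.resize(c["img"][y0:y1,x0:x1,::-1].copy(),None,fx=S,fy=S,interpolation=cv2.INTER_CUBIC)
    def dr(pts,col): cv2.polylines(crop,[((pts+.5-[x0,y0])*S-.5).round().astype(int).reshape(-1,1,2)],True,col,1)
    def jr(a,b_,e,f,z,col):
        w=np.array([[a,e],[b_,e],[b_,f],[a,f]])@R(J[2]).T+J[:2]; dr(proj(c,np.c_[w,np.full(4,z)]),col)
    if b is not None:
        dr(hull(c,b),(0,0,255))
        xy=OUT@R(b[2]).T+b[:2]; dr(proj(c,np.c_[xy,np.full(5,36)]),(0,0,255))
    jr(-90,90,-170,170,12,(0,255,0)); jr(60,78,-160,150,28,(255,0,0)); jr(10,22,85,120,28,(255,0,255))
    if extra is not None: dr(proj(c,extra),(255,255,0))
    cv2.imwrite(f"pics/{name}.png",crop)
E
python3 - <<'E'
from h import *
c=optics.capture("side"); s=sensors.observe()
b,iou,n=fit(c,[317,214],[489,-72,-.334]); print(b.round(3),iou,n,injig(J,b).round(3))
t=s["tcp_pos"]; overlay(c,"side2",b,extra=np.array([t,t+[0,0,30]]))
E
```

```text
[489.    -72.     -0.584] 0.0 66 [-19.336 -58.911  -0.404]
```

View pics/side2.png

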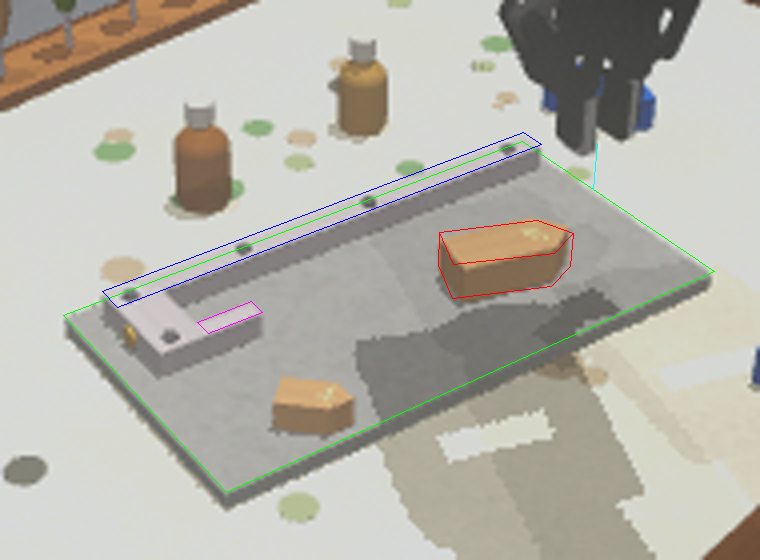

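Run:
```python
from h import *
s0=sensors.observe();c=optics.capture("side"); s=sensors.observe()
print(s0["tcp_pos"],s["tcp_pos"],s["finger_gap"])
t=s0["tcp_pos"]; M=rot(s0); g=11
overlay(c,"side3",[489.2,-71.7,-.334],win=(300,140,380,220),S=8,extra=np.array([t-M[:,1]*g,t+M[:,1]*g,t+M[:,1]*g-M[:,0]*30,t-M[:,1]*g-M[:,0]*30]))
```

```text
[435.19327217 -88.18294149  90.00779403] [435.49016298 -88.33556482  90.38484595] 21.135471887910427
```

View pics/side3.png

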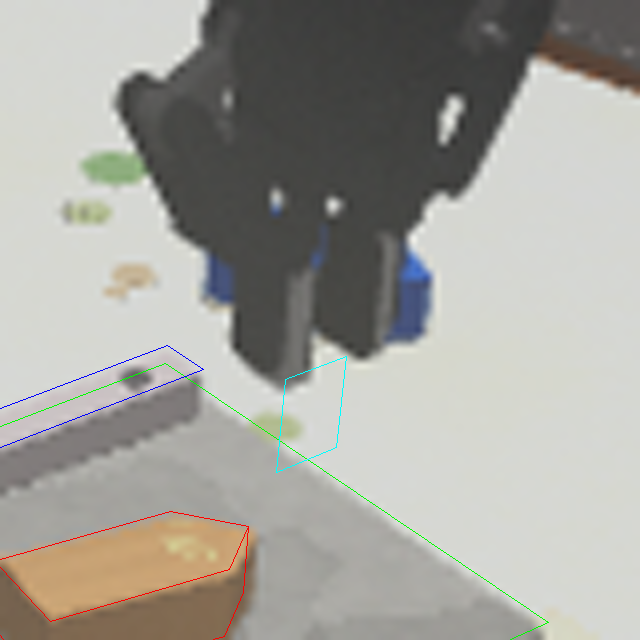

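Run:
```python
from h import *
s=sensors.observe();c=optics.capture("side")
def pt(u,v):
    d=c["depth"][v,u]; r=np.linalg.inv(c["camera_matrix"])@[u,v,1]; p=c["T"][:3,:3]@(r*d)+c["T"][:3,3]; return p
for u,v in [(333,180),(335,184),(337,186),(344,181),(334,187),(307,210),(240,262),(312,205),(320,210),(350,260)]:
    p=pt(u,v); print(u,v,c["depth"][v,u],p.round(1),"jig",injig(J,[*p[:2],0])[:2].round(1))
print(s["tcp_pos"])
```

```text
333 180 932.73413 [434.5 -63.8 144.4] jig [-74.5 -60.6]
335 184 940.9362 [432.3 -69.1 133.2] jig [-75.7 -66.2]
337 186 940.60516 [427.3 -70.2 129.8] jig [-80.3 -68.2]
344 181 958.89276 [430.2 -98.2 129.3] jig [-72.5 -95.2]
334 187 952.444 [437.1 -73.1 121.8] jig [-70.2 -69.2]
307 210 1035.4071 [502.6 -64.1  33.5] jig [ -7.4 -48.7]
240 262 918.4675 [495.5 152.1  10. ] jig [-53.  162.7]
312 205 1095.5769 [ 530.8 -115.9    9.6] jig [ 29.7 -94.6]
320 210 1036.3263 [481.4 -86.4  33. ] jig [-24.2 -74.5]
350 260 939.98883 [ 3.439e+02 -2.650e+01 -3.000e-01] jig [-170.3  -40.1]
[435.49016298 -88.33556482  90.38484595]
```

The depth image puts the fingertips near z≈122, while the reported TCP is at z=90. I'll lower a bit over clear plate and compare again before going near the blank.

```bash
python3 -m jog '[[0.04,0,0.0,0],[0.08,0,0.0,0],[0.12,0,0.0,0],[0.16,0,0.0,0],[0.16,0,0.0,0]]';  python3 - <<'E'
from h import *
s=sensors.observe();c=optics.capture("side"); st()
d=c["depth"]; u,v=np.meshgrid(np.arange(560),np.arange(420)); r=np.linalg.inv(c["camera_matrix"])@np.stack([u.ravel(),v.ravel(),np.ones(u.size)])
p=(c["T"][:3,:3]@(r*d.ravel())).T+c["T"][:3,3]; t=s["tcp_pos"]
k=(np.hypot(p[:,0]-t[0],p[:,1]-t[1])<35)&(p[:,2]>16)&(p[:,2]<200)
q=np.c_[injig(J,t),][:2].ravel(); P=(p[k,:2]-J[:2])@R(J[2])
z=p[k,2]; o=np.argsort(z)
print(np.c_[P-q,z,u.ravel()[k],v.ravel()[k]][o][:25].round(1))
g=11;M=rot(s)
overlay(c,"side4",[489.2,-71.7,-.334],win=(290,130,390,230),S=6,extra=np.array([t-M[:,1]*g,t+M[:,1]*g,t+M[:,1]*g-M[:,0]*30,t-M[:,1]*g-M[:,0]*30]))
E
```

```text
time_s: 2.48
tcp_pos: [433.0, -87.0, 54.9]
tool_rot: [-0.247, 1.566, 2.715]
ft_force: [0.3, -0.4, 0.1]
finger_gap: 21.6
t 2.53 tcp jig x -71.1 y -83.8 z 55.8  yaw(y-axis vs jig y) -0.0001 F [-0.5 -0.2 -0.5] gap 21.1 q6 1.32
[[ 29.5  -1.6  16.1 328.  218. ]
 [ 32.    2.4  16.2 326.  218. ]
 [ 32.4  11.3  16.7 323.  219. ]
 [ 32.    5.6  17.5 325.  218. ]
 [ 33.    7.9  17.9 324.  218. ]
 [ 28.9   2.1  17.9 327.  218. ]
 [ 29.7  -1.5  18.9 328.  217. ]
 [ 31.5   3.2  19.7 326.  217. ]
 [ 30.1   1.3  19.8 327.  217. ]
 [ 31.7  12.1  20.3 323.  218. ]
 [ 32.9  -7.2  20.5 329.  215. ]
 [ 32.7   8.4  21.1 324.  217. ]
 [ 31.3   6.5  21.2 325.  217. ]
 [ 29.8  -1.4  21.8 328.  216. ]
 [ 32.4   2.6  21.8 326.  216. ]
 [ 31.    0.7  21.9 327.  216. ]
 [ 32.7  -6.7  23.8 329.  214. ]
 [ 31.    7.   24.5 325.  216. ]
 [ 32.7  -3.6  25.  328.  214. ]
 [ 34.    7.7  25.9 324.  215. ]
 [ 30.9   4.2  26.3 326.  215. ]
 [ 32.9  -6.7  26.5 329.  213. ]
 [ 28.9   2.8  26.9 327.  215. ]
 [ 31.3   0.9  27.6 327.  214. ]
 [ 30.8   7.5  27.6 325.  215. ]]
```

View pics/side4.png

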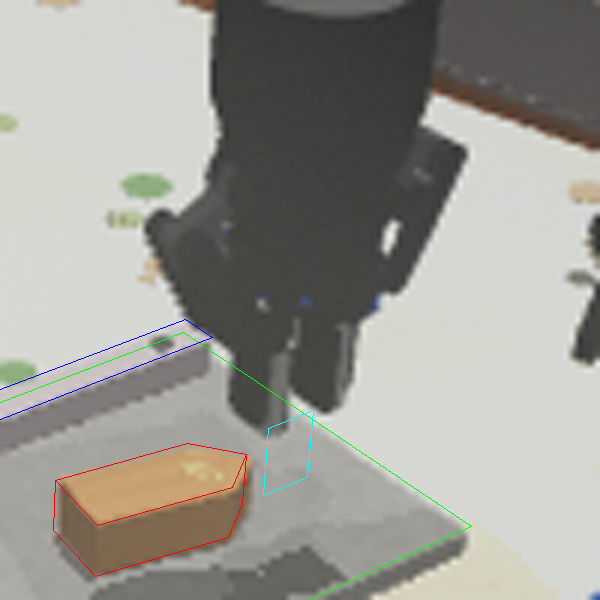

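```bash
cat >> h.py <<'E'
def cloud(c):
    d=c["depth"]; u,v=np.meshgrid(np.arange(560),np.arange(420)); r=np.linalg.inv(c["camera_matrix"])@np.stack([u.ravel(),v.ravel(),np.ones(u.size)])
    p=(c["T"][:3,:3]@(r*d.ravel())).T+c["T"][:3,3]
    return np.c_[(p[:,:2]-J[:2])@R(J[2]),p[:,2],u.ravel(),v.ravel()], c["img"].reshape(-1,3).astype(int)
E
python3 - <<'E'
from h import *
s=sensors.observe();c=optics.capture("side"); P,I=cloud(c)
q=injig(J,[*s["tcp_pos"][:2],0])[:2]; Q=P.copy(); Q[:,:2]-=q
k=(I.max(1)<95)&(abs(Q[:,0])<40)&(abs(Q[:,1])<40)&(Q[:,2]>20)&(Q[:,2]<140)
o=Q[k]; o=o[np.argsort(o[:,2])]; print(s["tcp_pos"]); print(len(o)); print(o[::12].round(1)[:40])
E
```

```text
[433.59577653 -87.23456813  55.7648048 ]
313
[[ -3.  -11.8  88.4 343.  197. ]
 [ -2.5  14.5  92.6 334.  199. ]
 [ -1.9 -11.9  95.8 343.  194. ]
 [ -6.3 -10.7  98.5 344.  194. ]
 [  1.8  23.2 101.3 330.  196. ]
 [ -3.8  -9.4 102.9 343.  192. ]
 [ -5.1  23.8 105.2 332.  196. ]
 [  2.2 -11.3 106.9 342.  189. ]
 [ -2.1 -10.1 109.6 343.  189. ]
 [ -4.6  21.1 111.7 333.  193. ]
 [ -1.4  24.3 113.7 331.  192. ]
 [ -8.5  10.6 115.1 338.  191. ]
 [ -6.9 -10.8 117.  345.  187. ]
 [ -4.4  21.7 119.4 333.  190. ]
 [ -2.7  23.3 121.6 332.  189. ]
 [ -1.3  25.1 124.1 331.  188. ]
 [ -3.3 -15.9 126.2 346.  182. ]
 [  6.2 -12.6 127.7 342.  180. ]
 [ -3.6  24.8 130.2 332.  186. ]
 [  5.5 -14.2 132.6 343.  178. ]
 [  8.1 -13.5 134.1 342.  177. ]
 [-11.7 -15.9 135.4 349.  180. ]
 [-12.2 -21.  136.4 351.  179. ]
 [ -5.3 -30.2 137.6 352.  176. ]
 [  6.6  19.7 138.4 331.  180. ]
 [  1.6 -15.9 139.  345.  176. ]
 [  7.  -20.6 139.9 345.  174. ]]
```

```bash
python3 -m jog '[[0.03,0,0.0,0],[0.06,0,0.0,0],[0.09,0,0.0,0],[0.12,0,0.0,0],[0.13,0,0.0,0]]';  python3 - <<'E'
from h import *
s=sensors.observe();c=optics.capture("side"); st(); P,I=cloud(c)
q=injig(J,[*s["tcp_pos"][:2],0])[:2]; Q=P.copy(); Q[:,:2]-=q
k=(I.max(1)<95)&(abs(Q[:,0])<25)&(abs(Q[:,1])<30)&(Q[:,2]>20)&(Q[:,2]<140)
o=Q[k]; o=o[np.argsort(o[:,2])]; print(o[:200:20].round(1))
overlay(c,"side5",win=(290,130,390,230),S=6)
E
```

```text
time_s: 3.0
tcp_pos: [433.9, -87.4, 30.0]
tool_rot: [-0.25, 1.569, 2.711]
ft_force: [-0.5, 0.1, 0.2]
finger_gap: 21.3
t 3.05 tcp jig x -70.8 y -83.9 z 30.0  yaw(y-axis vs jig y) -0.0001 F [-0.4  0.9 -0.5] gap 21.8 q6 1.32
[[  6.1 -11.1  61.9 339.  205. ]
 [ -5.8  20.7  69.9 332.  209. ]
 [  4.2 -11.1  73.9 340.  201. ]
 [  7.8  24.3  77.1 327.  204. ]
 [ -4.4 -11.6  81.  343.  200. ]
 [  3.1  23.2  84.7 329.  202. ]
 [ -8.8 -12.8  88.3 345.  198. ]
 [ 12.5 -10.6  91.1 338.  193. ]
 [ -0.4  24.3  94.8 330.  199. ]
 [ -2.2  26.2  99.1 330.  198. ]]
```

View pics/side5.png

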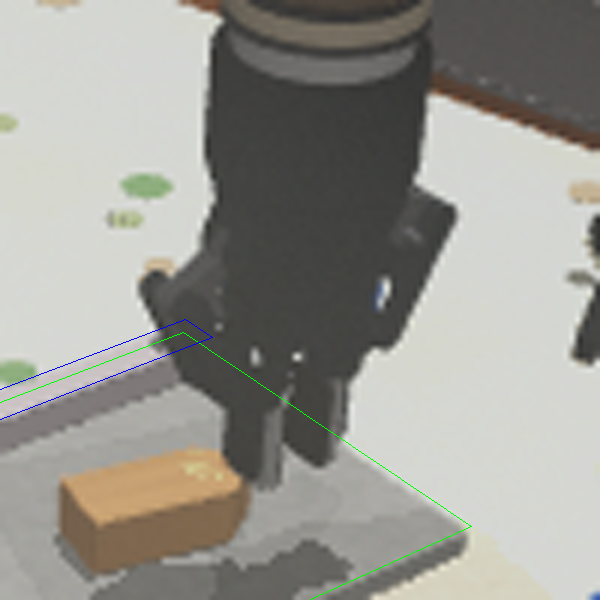

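```bash
python3 -m jog '[[0.015,0,0.0,0],[0.03,0,0.0,0],[0.045,0,0.0,0],[0.055,0,0.0,0],[0.055,0,0.0,0]]';  python3 - <<'E'
from h import *
s=sensors.observe();c=optics.capture("side"); st(); P,I=cloud(c)
q=injig(J,[*s["tcp_pos"][:2],0])[:2]; Q=P.copy(); Q[:,:2]-=q
k=(I.max(1)<95)&(abs(Q[:,0])<25)&(abs(Q[:,1])<30)&(Q[:,2]>20)&(Q[:,2]<140)
o=Q[k]; o=o[np.argsort(o[:,2])]; print(o[:100:10].round(1))
overlay(c,"side6",win=(290,130,390,230),S=6)
E
```

```text
time_s: 3.47
tcp_pos: [434.5, -87.6, 19.9]
tool_rot: [-0.241, 1.57, 2.72]
ft_force: [0.7, -0.0, -0.1]
finger_gap: 21.7
t 3.52 tcp jig x -70.0 y -84.1 z 20.1  yaw(y-axis vs jig y) -0.0001 F [-1.   0.   0.7] gap 21.3 q6 1.32
[[  6.  -12.7  49.9 339.  209. ]
 [ -4.8 -11.4  56.5 342.  209. ]
 [  4.   22.8  59.4 328.  211. ]
 [ -0.5 -11.6  62.2 341.  206. ]
 [  6.6  23.9  63.7 327.  209. ]
 [ -5.   25.1  65.4 330.  211. ]
 [  5.1  22.5  66.8 328.  208. ]
 [ -5.7  20.3  69.3 332.  209. ]
 [  4.9  -9.4  71.  339.  202. ]
 [  6.6 -10.7  72.3 339.  201. ]]
```

View pics/side6.png

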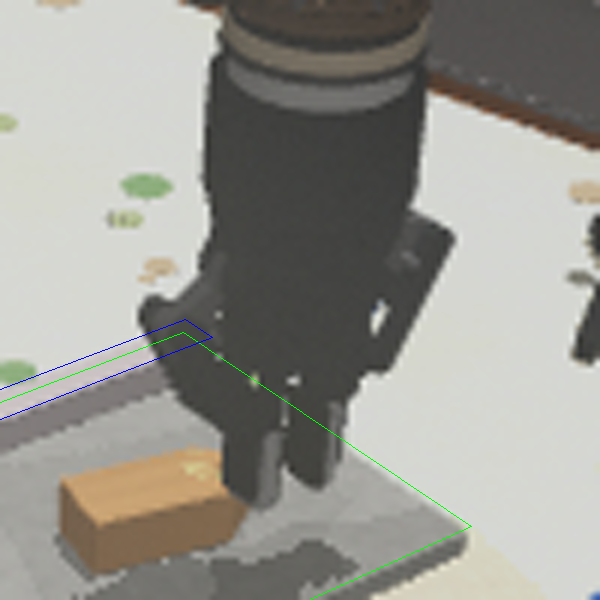

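```bash
python3 -m jog '[[0.005,0,0.0,0],[0.01,0,0.0,0],[0.02,0,0.0,0],[0.025,0,0.0,0],[0.03,0,0.0,0]]';python3 -m jog '[[0.005,0,0.0,0],[0.01,0,0.0,0],[0.015,0,0.0,0],[0.02,0,0.0,0],[0.02,0,0.0,0]]';  python3 - <<'E'
from h import *
s,M,t=st();c=optics.capture("side")
q=injig(J,[*t[:2],0])[:2]
for dy in(-25,-11,11,25):
    for z in(12,40): print(dy,z,proj(c,[*toworld(J,q+[0,dy]),z]).round(1))
P,I=cloud(c); k=(P[:,3]>=325)&(P[:,3]<=346)&(P[:,4]>=214)&(P[:,4]<=224)&(P[:,4]%3==0)&(P[:,3]%3==0)
print(np.c_[P[k],I[k]].round(0)[:40].astype(int))
E
```

```text
time_s: 3.93
tcp_pos: [434.7, -87.7, 14.2]
tool_rot: [-0.352, 1.571, 2.609]
ft_force: [0.2, 0.0, 0.4]
finger_gap: 21.5
time_s: 4.35
tcp_pos: [434.6, -87.7, 10.1]
tool_rot: [-0.272, 1.57, 2.689]
ft_force: [0.7, 0.5, -0.5]
finger_gap: 21.6
t 4.35 tcp jig x -70.0 y -84.1 z 10.1  yaw(y-axis vs jig y) -0.0001 F [ 0.6  0.6 -0.5] gap 21.6 q6 1.32
-25 12 [[343.3 221.8]]
-25 40 [[344.4 212. ]]
-11 12 [[338.8 223.8]]
-11 40 [[339.8 214. ]]
11 12 [[331.6 227. ]]
11 40 [[332.5 217.1]]
25 12 [[326.9 229. ]]
25 40 [[327.8 219.1]]
[[ -41  -83   22  327  216  128  103   77]
 [ -74  -62   50  330  216   68   67   63]
 [ -78  -67   50  333  216  106  105  101]
 [ -40 -113   10  336  216  163  162  158]
 [ -44 -119    9  339  216  163  162  158]
 [ -47 -126    8  342  216  158  158  154]
 [ -55 -128   12  345  216  158  158  152]
 [ -40  -84   13  327  219  129  105   79]
 [ -42  -92   10  330  219  149  146  142]
 [ -48  -97   12  333  219  149  149  145]
 [ -50 -104   10  336  219  150  149  145]
 [ -52 -112    8  339  219  148  147  142]
 [ -58 -116   10  342  219  101  100   96]
 [ -62 -122   10  345  219  155  154  149]
 [ -46  -79    9  327  222  147  146  142]
 [ -52  -83   11  330  222  149  148  143]
 [ -55  -90   10  333  222  146  146  140]
 [ -59  -96   10  336  222  101   99   97]
 [ -63 -102   10  339  222  101  100   96]
 [ -69 -106   12  342  222  100  100   96]
 [ -71 -113   10  345  222  102  101   97]]
```

The TCP reads z=10, below the plate top, with no contact force. So the camera was right: at this opening the tips sit about 28 mm behind the nominal TCP. I'll go on down in small steps, using the camera and the force.

```bash
python3 -m jog '[[0.01,0,0.0,0],[0.02,0,0.0,0],[0.03,0,0.0,0],[0.04,0,0.0,0],[0.05,0,0.0,0]]';python3 -m jog '[[0.005,0,0.0,0],[0.01,0,0.0,0],[0.015,0,0.0,0],[0.02,0,0.0,0],[0.02,0,0.0,0]]';  python3 - <<'E'
from h import *
s,M,t=st();c=optics.capture("side")
P,I=cloud(c); q=injig(J,[*t[:2],0])[:2]; Q=P.copy(); Q[:,:2]-=q
k=(I.max(1)<120)&(abs(Q[:,0])<25)&(abs(Q[:,1])<30)&(Q[:,2]>17)&(Q[:,2]<140)
o=Q[k]; o=o[np.argsort(o[:,2])]; print(o[:40:4].round(1))
overlay(c,"side7",win=(290,130,390,230),S=6)
E
```

```text
time_s: 4.82
tcp_pos: [434.7, -87.7, 0.1]
tool_rot: [-0.3, 1.571, 2.661]
ft_force: [-0.5, -0.5, 0.1]
finger_gap: 21.5
time_s: 5.23
tcp_pos: [434.7, -87.7, -3.8]
tool_rot: [-0.232, 1.57, 2.73]
ft_force: [0.7, -0.2, 0.2]
finger_gap: 21.1
t 5.23 tcp jig x -69.9 y -84.1 z -3.8  yaw(y-axis vs jig y) -0.0001 F [ 0.7 -0.   0.2] gap 21.1 q6 1.32
[[ -2.7  16.5  27.2 331.  223. ]
 [ 12.7 -11.7  29.3 336.  215. ]
 [  7.1  -9.8  30.5 337.  216. ]
 [ -8.1 -14.6  31.9 343.  218. ]
 [ 11.3 -13.2  32.4 337.  214. ]
 [ -8.5  10.1  33.7 335.  221. ]
 [  0.6  -9.7  34.4 339.  216. ]
 [ -1.3 -11.1  34.9 340.  216. ]
 [  2.3 -11.1  35.6 339.  215. ]
 [  8.6  -7.4  36.3 336.  214. ]]
```

View pics/side7.png

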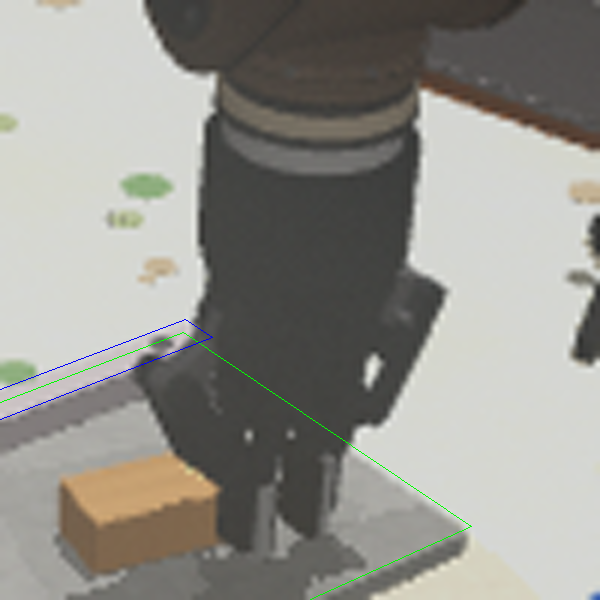

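Tips are at z≈25 and the blank hasn't moved. I'll lower 5 mm more and shift to the blank's mid-length.

```bash
python3 -m jog '[[0.01,-0.03,0.0,0],[0.02,-0.06,0.0,0],[0.025,-0.09,0.0,0],[0.025,-0.12,0.0,0],[0.025,-0.125,0.0,0]]';python3 -m jog '[[0,0,-0.015,0],[0,0,-0.03,0],[0,0,-0.045,0],[0,0,-0.055,0],[0,0,-0.06,0]]';  python3 - <<'E'
from h import *
s,M,t=st();c=optics.capture("side")
overlay(c,"side8",win=(270,150,370,250),S=6)
E
```

```text
time_s: 5.7
tcp_pos: [439.1, -62.0, -8.9]
tool_rot: [-0.48, 1.57, 2.482]
ft_force: [-1.6, 0.5, -0.6]
finger_gap: 21.0
time_s: 6.12
tcp_pos: [451.7, -65.7, -8.4]
tool_rot: [2.93, 1.57, -0.392]
ft_force: [-0.6, -0.1, 0.8]
finger_gap: 21.3
t 6.12 tcp jig x -57.1 y -59.4 z -8.4  yaw(y-axis vs jig y) -0.0004 F [-0.5 -0.2  0.8] gap 21.3 q6 1.38
```

View pics/side8.png

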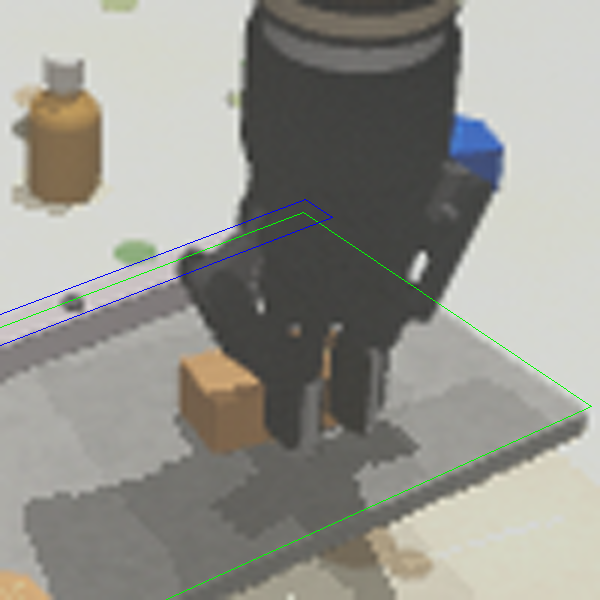

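The fingers face the blank's long side at mid-length: fingertips at (290,448) and (360,432), nose corner at (220,452). Now the push toward the rail.

```bash
python3 -m jog '[[0,0,-0.025,0],[0,0,-0.05,0],[0,0,-0.075,0],[0,0,-0.1,0],[0,0,-0.125,0]]'; python3 -m jog '[[0,0,-0.025,0],[0,0,-0.05,0],[0,0,-0.075,0],[0,0,-0.1,0],[0,0,-0.12,0]]';  python3 - <<'E'
from h import *
s,M,t=st();c=optics.capture("side")
overlay(c,"side9",win=(270,140,370,240),S=6)
E
```

```text
time_s: 6.58
tcp_pos: [476.3, -69.9, -8.6]
tool_rot: [3.021, 1.571, -0.301]
ft_force: [0.5, 0.8, -0.6]
finger_gap: 21.0
time_s: 7.0
tcp_pos: [500.0, -74.2, -8.6]
tool_rot: [2.998, 1.571, -0.323]
ft_force: [-0.5, 1.2, -0.4]
finger_gap: 21.2
t 7.00 tcp jig x -8.2 y -59.1 z -8.6  yaw(y-axis vs jig y) -0.0000 F [-0.7  1.  -0.4] gap 21.2 q6 1.40
```

View pics/side9.png

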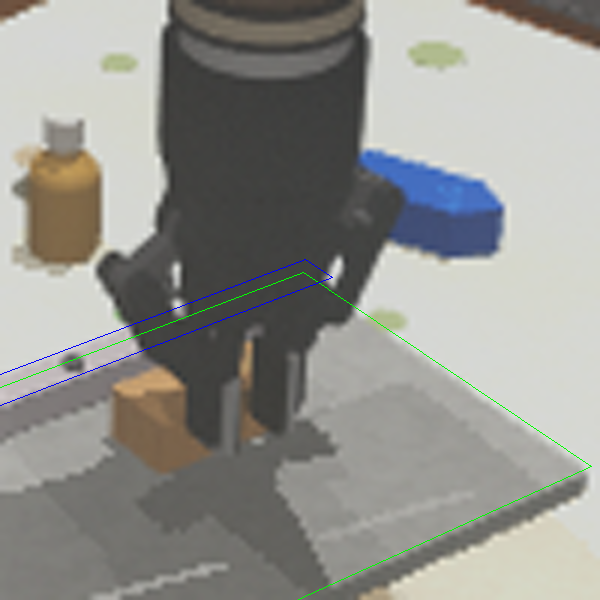

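```bash
python3 -m jog '[[0,0,-0.02,0],[0,0,-0.04,0],[0,0,-0.06,0],[0,0,-0.075,0],[0,0,-0.09,0]]'; python3 -m jog '[[0,0,-0.005,0],[0,0,-0.01,0],[0,0,-0.015,0],[0,0,-0.015,0],[0,0,-0.015,0]]';  python3 - <<'E'
from h import *
s,M,t=st();c=optics.capture("side")
overlay(c,"side10",win=(250,140,350,240),S=6)
E
```

```text
time_s: 7.47
tcp_pos: [517.3, -77.4, -8.6]
tool_rot: [-2.839, 1.571, 0.123]
ft_force: [-0.9, -0.3, -0.4]
finger_gap: 21.2
time_s: 7.88
tcp_pos: [520.0, -77.9, -8.6]
tool_rot: [3.123, 1.571, -0.199]
ft_force: [-0.3, -0.3, -0.5]
finger_gap: 21.5
t 7.88 tcp jig x 12.2 y -59.1 z -8.6  yaw(y-axis vs jig y) -0.0001 F [-0.2 -0.4 -0.5] gap 21.5 q6 1.41
```

View pics/side10.png

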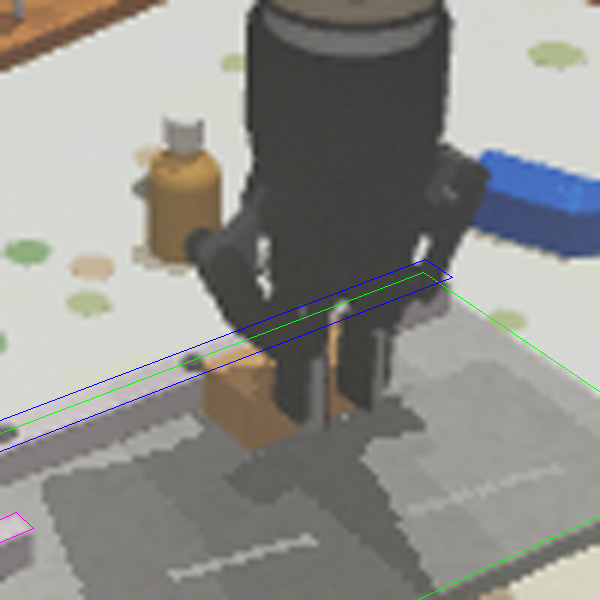

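Near the rail now. I'll push in small steps until a contact force builds.

```bash
python3 -m jog '[[0,0,-0.005,0],[0,0,-0.01,0],[0,0,-0.01,0],[0,0,-0.01,0],[0,0,-0.01,0]]'; python3 -m jog '[[0,0,-0.005,0],[0,0,-0.01,0],[0,0,-0.01,0],[0,0,-0.01,0],[0,0,-0.01,0]]';  python3 -c "
from h import *
st()"
```

```text
time_s: 8.35
tcp_pos: [521.8, -78.1, -8.7]
tool_rot: [-0.443, 1.571, 2.519]
ft_force: [-0.9, 1.2, 0.4]
finger_gap: 21.9
time_s: 8.77
tcp_pos: [521.7, -78.1, -8.8]
tool_rot: [-0.036, 1.565, 2.926]
ft_force: [-6.5, 1.1, 5.6]
finger_gap: 21.4
t 8.77 tcp jig x 13.9 y -59.0 z -8.8  yaw(y-axis vs jig y) 0.0003 F [-6.6 -0.1  5.6] gap 21.4 q6 1.41
```

```bash
python3 -m jog '[[0,0,-0.005,0],[0,0,-0.01,0],[0,0,-0.01,0],[0,0,-0.01,0],[0,0,-0.01,0]]'
python3 - <<'E'
from h import *
s,M,t=st();c=optics.capture("side")
overlay(c,"side11",win=(260,140,350,230),S=6)
E
```

```text
time_s: 9.18
tcp_pos: [521.6, -78.0, -9.1]
tool_rot: [-0.027, 1.559, 2.935]
ft_force: [-11.8, 1.0, 9.9]
finger_gap: 20.8
t 9.18 tcp jig x 13.8 y -59.0 z -9.1  yaw(y-axis vs jig y) 0.0007 F [-11.8  -1.1   9.9] gap 20.8 q6 1.41
```

View pics/side11.png

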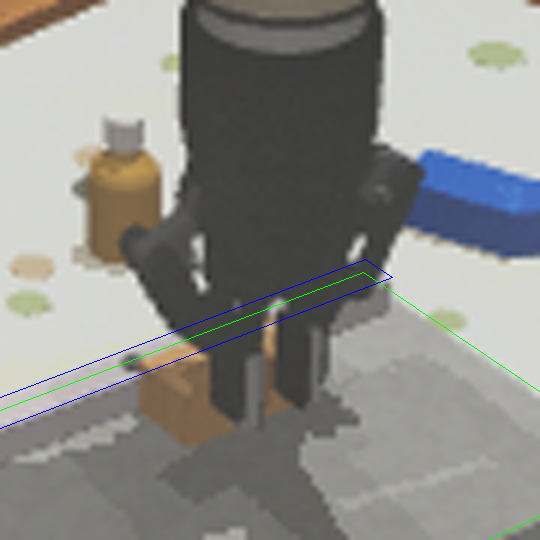

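The blank is stopped against the rail with 12 N. I'll back off, raise, and look.

```bash
python3 -m jog '[[0,0,0.04,0],[0,0,0.08,0],[0,0,0.12,0],[-0.04,0,0.16,0],[-0.12,0,0.2,0]]'; python3 -m jog '[[-0.1,0.1,0.1,0],[-0.2,0.25,0.2,0],[-0.2,0.42,0.3,0],[-0.2,0.6,0.3,0],[-0.2,0.6,0.3,0]]' 1
python3 - <<'E'
from h import *
s,M,t=st();c=optics.capture("side")
overlay(c,"side12",win=(240,130,370,240),S=6)
c=optics.capture("top");overlay(c,"top12",win=(200,150,340,250),S=5)
E
```

```text
time_s: 9.65
tcp_pos: [484.1, -71.0, 13.6]
tool_rot: [-0.191, 1.567, 2.77]
ft_force: [0.0, 0.4, 0.0]
finger_gap: 21.3
time_s: 10.07
tcp_pos: [405.4, -183.9, 56.7]
tool_rot: [2.396, 1.565, -0.931]
ft_force: [-0.1, -0.4, 0.6]
finger_gap: 0.2
t 10.07 tcp jig x -81.6 y -183.9 z 56.7  yaw(y-axis vs jig y) -0.0052 F [-0.1 -0.4  0.6] gap 0.2 q6 1.10
```

View pics/side12.png

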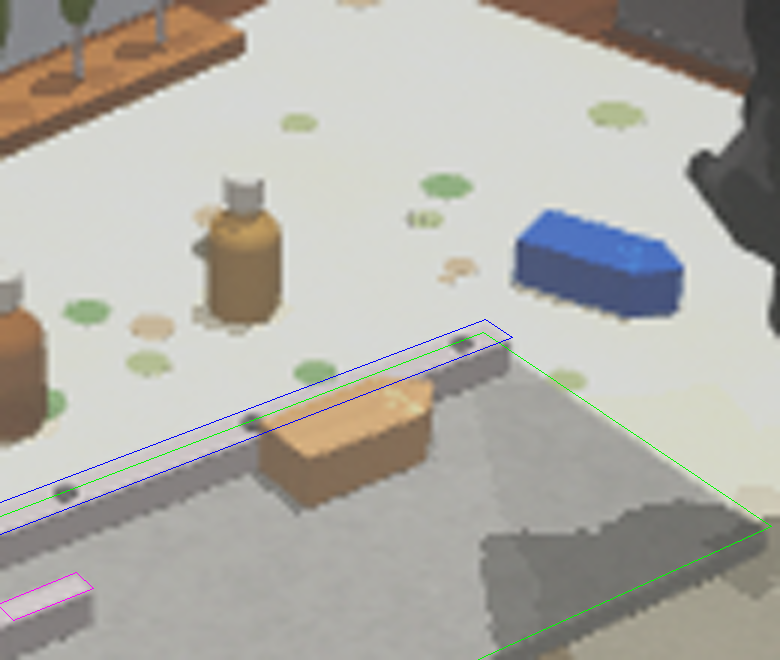

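View pics/top12.png

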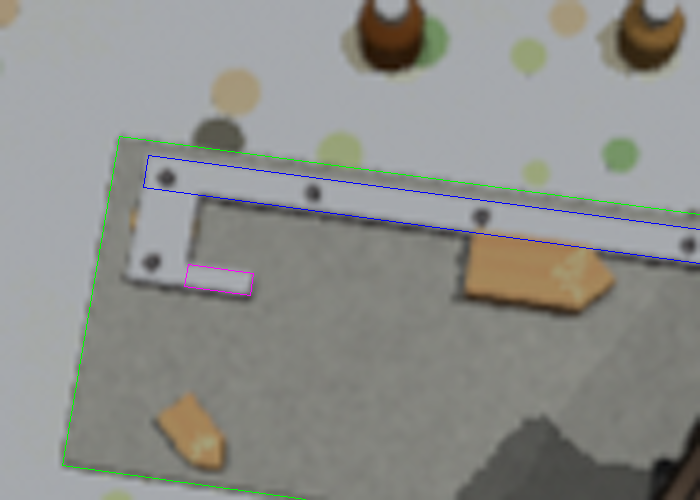

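The blank lies flat along the rail: top crop nose edge (470,235)-(466,297), tail (614,283). Now I'll measure its y and find where the shut fingertips are.

Run:
```python
from h import *
s,M,t=st();c=optics.capture("top")
f=lambda l:np.array(l,float)/5+[200,150]-.4
for p in unproj(c,f([[614,283],[472,235],[466,297],[578,312],[598,250]]),36): print(injig(J,[*p[:2],0])[:2].round(1))
b,iou,n=fit(c,f([520,270]),[*toworld(J,(43,-59)),J[2]]);print(injig(J,b).round(3),iou,n)
c=optics.capture("side");P,I=cloud(c); q=injig(J,[*t[:2],0])[:2]; Q=P.copy(); Q[:,:2]-=q
k=(I.max(1)<110)&(abs(Q[:,0])<25)&(abs(Q[:,1])<30)&(Q[:,2]>22)&(Q[:,2]<140)
o=Q[k]; o=o[np.argsort(o[:,2])]; print(o[:60:4].round(1))
overlay(c,"side13",win=(330,120,430,220),S=6)
```

```text
t 10.17 tcp jig x -81.9 y -180.2 z 55.7  yaw(y-axis vs jig y) -0.0034 F [ 0.  -0.2 -0.3] gap -0.1 q6 1.11
[  40.9 -102.5]
[ 56.2 -25.9]
[ 22.9 -27.2]
[ 23.  -85.8]
[ 57.3 -92.1]
[ 4.3050e+01 -5.5363e+01  1.0000e-03] 0.6925525143220879 272
[[  1.4   7.5  88.4 370.  188. ]
 [ -9.8  -0.   91.4 376.  188. ]
 [ -9.   -0.4  93.6 376.  187. ]
 [  1.9  14.6  95.9 368.  186. ]
 [ -8.9   0.   96.4 376.  186. ]
 [  2.3  11.3  97.3 369.  185. ]
 [ -3.2  13.7  98.2 370.  186. ]
 [ -6.4  14.  100.  371.  186. ]
 [-10.7   2.6 100.8 376.  185. ]
 [ -6.6  11.4 101.8 372.  185. ]
 [ -7.8  -3.1 102.7 377.  183. ]
 [ -6.8   8.7 103.6 373.  184. ]
 [ -9.2   8.1 104.6 374.  184. ]
 [ -6.9   5.9 105.4 374.  183. ]
 [ -6.1   8.4 105.8 373.  183. ]]
```

View pics/side13.png

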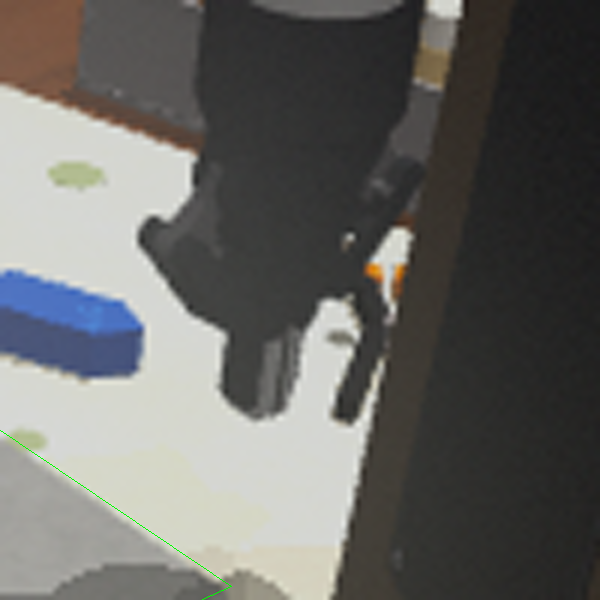

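```bash
python3 -c "
from h import *
go(25,-136,30)"
```

```text
t 10.27 tcp jig x -82.1 y -178.5 z 55.1  yaw(y-axis vs jig y) -0.0001 F [ 0.1 -0.1 -0.1] gap 0.1 q6 1.11
norm shift [ 0.1256 -0.2124 -0.5353] turn -0.0 deg 0.0
axes
 [[-0.    -0.179 -0.984]
 [ 0.001 -0.984  0.179]
 [-1.    -0.001  0.   ]]
```

```bash
python3 -m jog '[[0,-0.04,-0.12,0],[0,-0.08,-0.24,0],[0,-0.13,-0.36,0],[0,-0.18,-0.48,0],[0.05,-0.21,-0.535,0]]'; python3 -m jog '[[0.05,0,0,0],[0.1,0,0,0],[0.15,0,0,0],[0.18,0,0,0],[0.18,0,0,0]]'
python3 - <<'E'
from h import *
go(25,-136,-7);c=optics.capture("side")
overlay(c,"side14",win=(280,120,380,220),S=6)
E
```

```text
time_s: 10.68
tcp_pos: [523.3, -155.6, 47.1]
tool_rot: [2.955, 1.565, -0.363]
ft_force: [0.5, 0.0, -0.4]
finger_gap: 0.0
time_s: 11.1
tcp_pos: [516.3, -156.0, 6.9]
tool_rot: [-0.289, 1.566, 2.672]
ft_force: [-1.1, -0.2, 0.1]
finger_gap: -0.2
t 11.10 tcp jig x 22.6 y -136.6 z 6.9  yaw(y-axis vs jig y) -0.0004 F [-1.  -0.3  0.1] gap -0.2 q6 1.27
norm shift [ 0.0696 -0.003  -0.0123] turn -0.0001 deg 0.0
axes
 [[-0.004 -0.179 -0.984]
 [ 0.002 -0.984  0.179]
 [-1.    -0.001  0.005]]
```

View pics/side14.png

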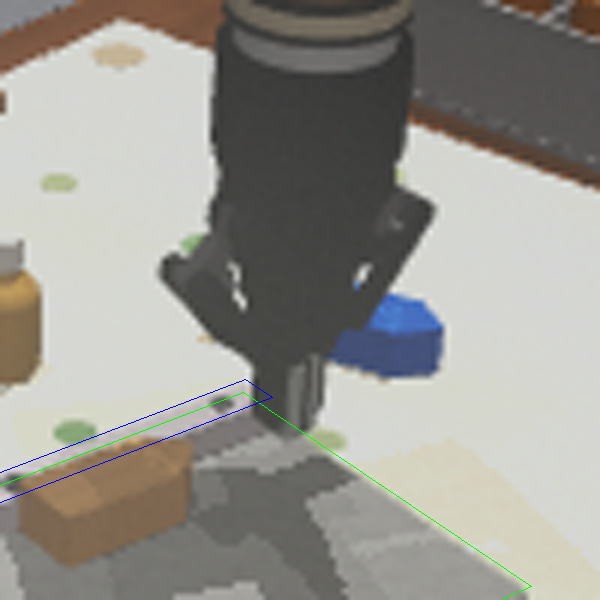

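```bash
python3 -m jog '[[0.02,0,0,0],[0.035,0,0,0],[0.05,0,0,0],[0.06,0,0,0],[0.065,0,0,0]]'
python3 - <<'E'
from h import *
go(25,-112,-7);c=optics.capture("side"); s,M,t=st()
P,I=cloud(c); q=injig(J,[*t[:2],0])[:2]; Q=P.copy(); Q[:,:2]-=q
k=(I.max(1)<110)&(abs(Q[:,0])<20)&(abs(Q[:,1])<25)&(Q[:,2]>16)&(Q[:,2]<140)
o=Q[k]; o=o[np.argsort(o[:,2])]; print(o[:30:4].round(1))
overlay(c,"side15",win=(280,120,380,220),S=6)
E
```

```text
time_s: 11.57
tcp_pos: [518.6, -157.0, -3.8]
tool_rot: [-0.292, 1.571, 2.669]
ft_force: [-0.4, 0.4, -0.7]
finger_gap: -0.1
t 11.57 tcp jig x 25.0 y -137.2 z -3.8  yaw(y-axis vs jig y) -0.0002 F [-0.5  0.3 -0.7] gap -0.1 q6 1.27
norm shift [ 0.0158 -0.126   0.0002] turn -0.0001 deg 0.0
axes
 [[-0.    -0.179 -0.984]
 [ 0.    -0.984  0.179]
 [-1.    -0.     0.   ]]
t 11.62 tcp jig x 25.0 y -137.1 z -3.9  yaw(y-axis vs jig y) -0.0002 F [-0.9  0.6  0.5] gap -0.3 q6 1.27
[[ -4.7   7.   31.3 326.  195. ]
 [ -9.6  -1.7  33.7 330.  194. ]
 [ -3.6   6.5  36.4 326.  193. ]
 [ -1.   14.   37.8 323.  193. ]
 [ -9.3  -1.4  39.5 330.  192. ]
 [ -3.2   9.6  40.3 325.  192. ]
 [  2.5  11.4  40.9 323.  191. ]
 [ -7.3   6.8  41.4 327.  192. ]]
```

View pics/side15.png

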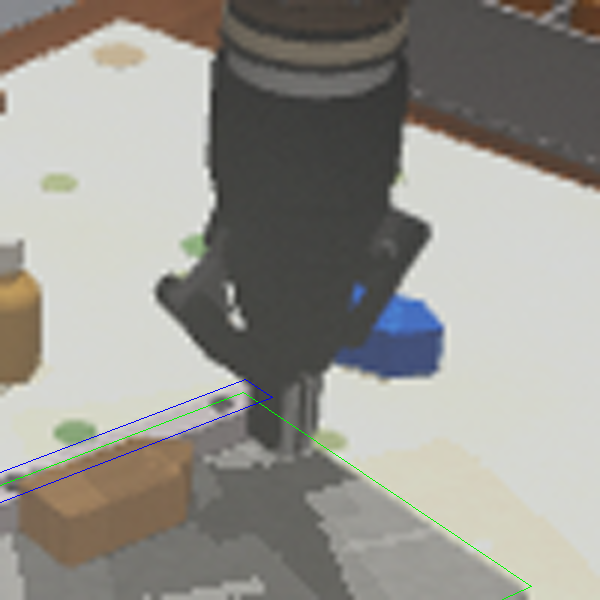

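```bash
python3 -m jog '[[0.01,-0.03,0,0],[0.02,-0.06,0,0],[0.03,-0.08,0,0],[0.035,-0.1,0,0],[0.035,-0.11,0,0]]'
python3 - <<'E'
from h import *
c=optics.capture("side"); s,M,t=st()
overlay(c,"side16",win=(270,130,370,230),S=6)
E
```

```text
time_s: 12.03
tcp_pos: [522.5, -134.3, -11.1]
tool_rot: [-0.325, 1.57, 2.637]
ft_force: [-0.3, -0.6, -0.2]
finger_gap: 0.1
t 12.08 tcp jig x 24.9 y -114.2 z -10.9  yaw(y-axis vs jig y) 0.0009 F [ 0.3 -0.7  0.6] gap -0.1 q6 1.31
```

View pics/side16.png

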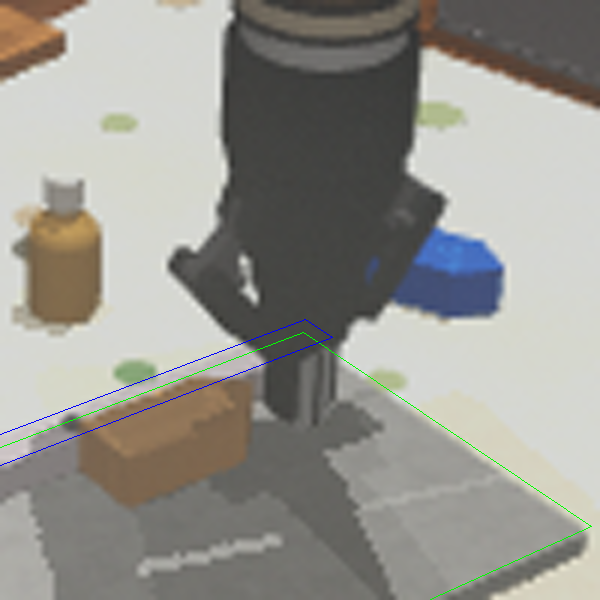

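The shut fingers at (300,420) face the blank's near tail face, tips just above the plate. I'll push along the rail 30 mm and check that it stays flush.

```bash
python3 -m jog '[[0,-0.025,0,0],[0,-0.05,0,0],[0,-0.08,0,0],[0,-0.11,0,0],[0,-0.15,0,0]]'
python3 - <<'E'
from h import *
c=optics.capture("side"); s,M,t=st()
overlay(c,"side17",win=(250,140,350,240),S=6)
c=optics.capture("top");overlay(c,"top17",win=(200,150,340,250),S=5)
E
```

```text
time_s: 12.5
tcp_pos: [528.3, -105.3, -10.5]
tool_rot: [2.669, 1.571, -0.653]
ft_force: [0.7, -0.0, 0.6]
finger_gap: -0.1
t 12.55 tcp jig x 25.0 y -83.3 z -10.6  yaw(y-axis vs jig y) 0.0004 F [-0.1  0.6  0.1] gap -0.0 q6 1.37
```

View pics/side17.png

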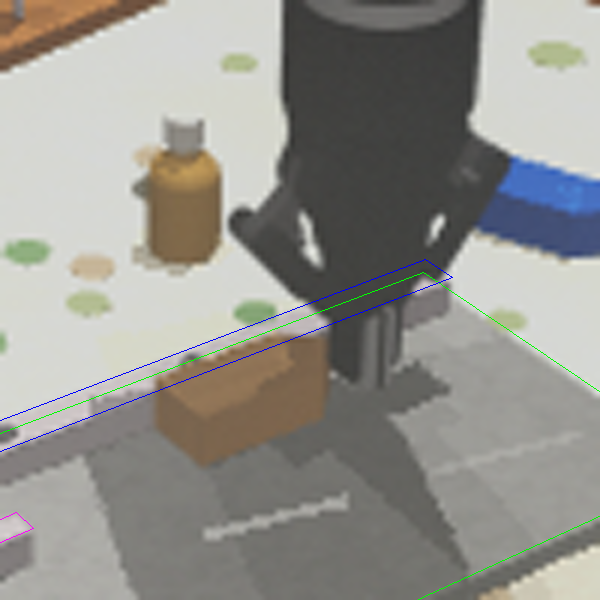

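View pics/top17.png

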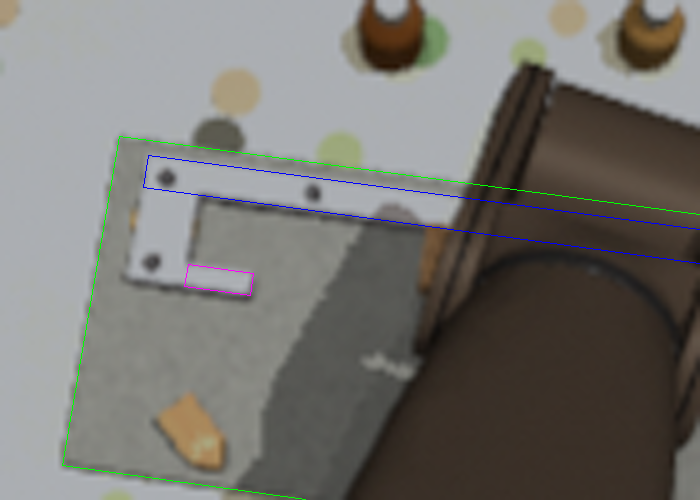

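It is sliding along the rail. Continuing, with a slight bias toward the rail.

```bash
python3 -m jog '[[0,-0.035,0,0],[0,-0.07,0,0],[0,-0.11,0,0],[0,-0.15,-0.003,0],[0,-0.19,-0.003,0]]'
python3 - <<'E'
from h import *
c=optics.capture("side"); s,M,t=st()
overlay(c,"side18",win=(230,150,330,250),S=6)
c=optics.capture("top");overlay(c,"top18",win=(200,150,340,250),S=5)
E
```

```text
time_s: 13.02
tcp_pos: [535.5, -67.7, -10.7]
tool_rot: [0.331, 1.57, -2.991]
ft_force: [-0.2, -0.2, -0.4]
finger_gap: 0.0
t 13.07 tcp jig x 25.5 y -45.1 z -10.7  yaw(y-axis vs jig y) 0.0008 F [-0.9  0.3 -0.4] gap -0.2 q6 1.44
```

View pics/side18.png

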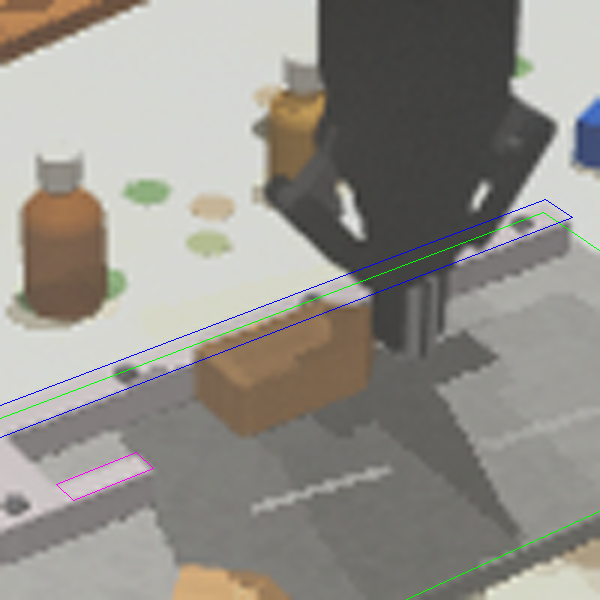

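View pics/top18.png

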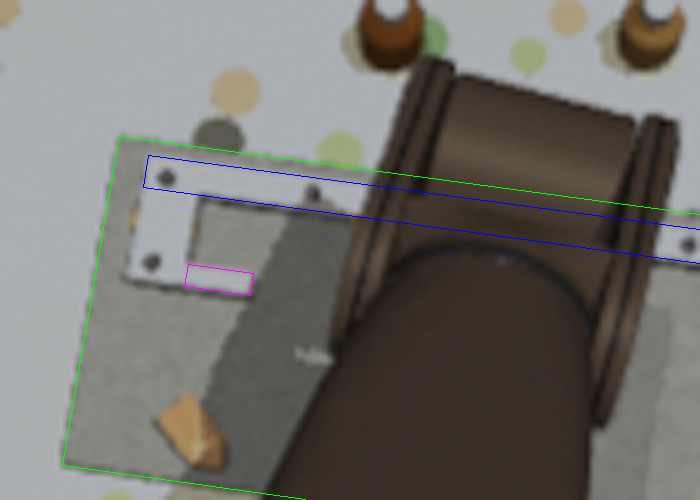

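Run:
```python
from h import *
c=optics.capture("side")
overlay(c,"side19",[*toworld(J,(43,9.5)),J[2]],win=(240,180,310,230),S=10)
```

```text
(no output)
```

View pics/side19.png

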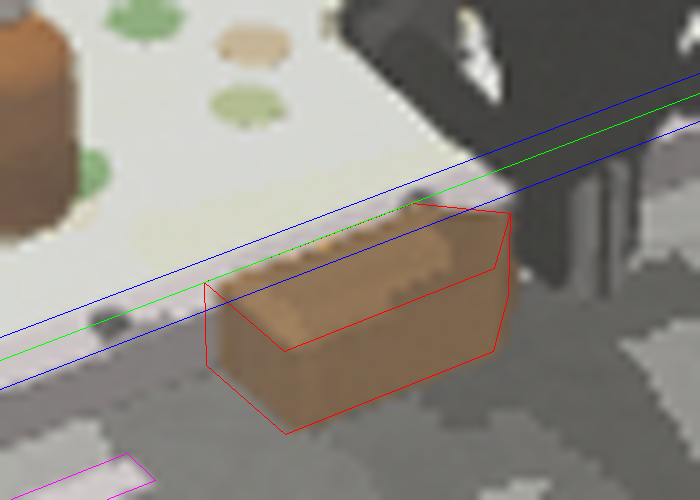

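The drawn model outline at jig (43,9.5,0) matches the blank to about 1 px: parallel and on the rail. Continuing.

```bash
python3 -m jog '[[0,-0.035,0,0],[0,-0.07,0,0],[0,-0.11,0,0],[0,-0.14,0,0],[0,-0.175,0,0]]'
python3 - <<'E'
from h import *
s,M,t=st();c=optics.capture("side")
q=injig(J,[*t[:2],0]);
overlay(c,"side20",[*toworld(J,(43,q[1]+54.6)),J[2]],win=(220,180,300,240),S=9)
E
```

```text
time_s: 13.58
tcp_pos: [541.9, -33.4, -10.6]
tool_rot: [2.722, 1.571, -0.6]
ft_force: [1.0, -0.1, -0.4]
finger_gap: 0.1
t 13.58 tcp jig x 25.8 y -11.4 z -10.6  yaw(y-axis vs jig y) 0.0001 F [ 1.   0.1 -0.4] gap 0.1 q6 1.50
```

View pics/side20.png

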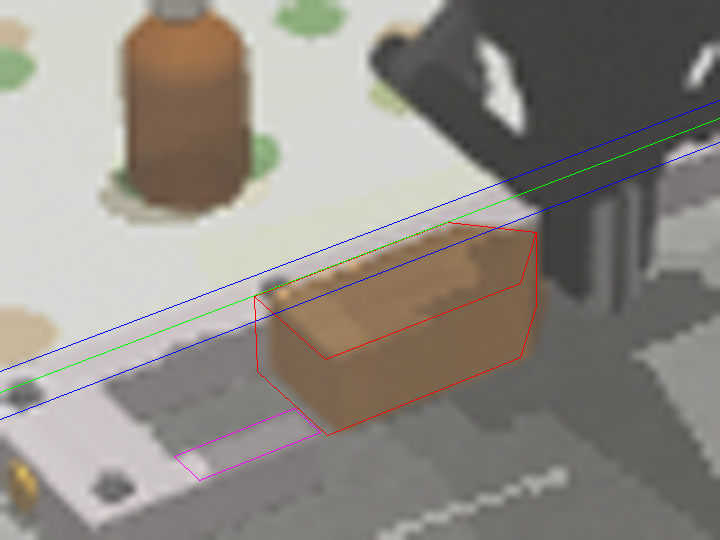

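```bash
python3 -m jog '[[0,-0.02,0,0],[0,-0.04,0,0],[0,-0.06,0,0],[0,-0.08,0,0],[0,-0.1,0,0]]'
python3 - <<'E'
from h import *
s,M,t=st();c=optics.capture("side")
overlay(c,"side21",win=(210,180,300,240),S=8)
E
```

```text
time_s: 14.05
tcp_pos: [545.4, -14.1, -10.6]
tool_rot: [-3.004, 1.571, -0.042]
ft_force: [0.0, -0.0, 0.2]
finger_gap: 0.0
t 14.05 tcp jig x 25.8 y 8.2 z -10.6  yaw(y-axis vs jig y) -0.0002 F [ 0.  -0.   0.2] gap 0.0 q6 1.54
```

View pics/side21.png

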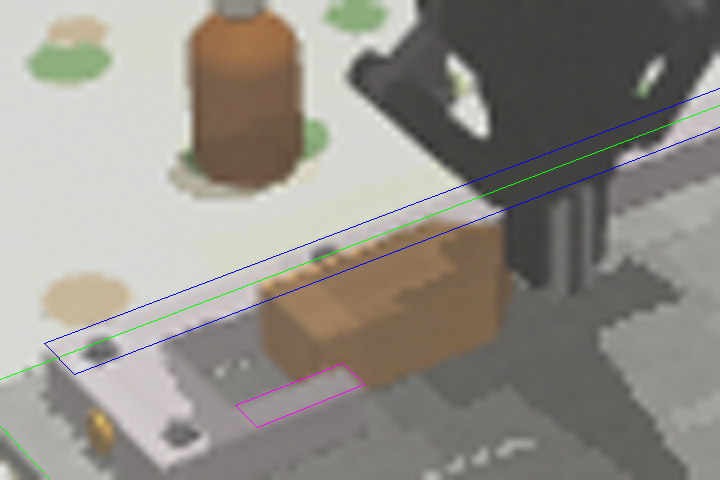

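The nose is entering the pocket past the guide's end at (345,385), with no force.

```bash
python3 -m jog '[[0,-0.02,0,0],[0,-0.04,0,0],[0,-0.06,0,0],[0,-0.08,0,0],[0,-0.1,0,0]]'; python3 -m jog '[[0,-0.005,0,0],[0,-0.01,0,0],[0,-0.015,0,0],[0,-0.02,0,0],[0,-0.02,0,0]]'
python3 - <<'E'
from h import *
s,M,t=st();c=optics.capture("side")
overlay(c,"side22",win=(210,180,300,240),S=8)
E
```

```text
time_s: 14.52
tcp_pos: [548.9, 5.7, -10.6]
tool_rot: [0.307, 1.571, -3.015]
ft_force: [-0.6, -0.2, 0.3]
finger_gap: 0.3
time_s: 14.93
tcp_pos: [549.7, 9.3, -10.6]
tool_rot: [-1.358, 1.571, 1.603]
ft_force: [0.8, -0.6, -1.2]
finger_gap: 0.1
t 14.93 tcp jig x 25.8 y 31.9 z -10.6  yaw(y-axis vs jig y) -0.0002 F [ 0.9 -0.5 -1.2] gap 0.1 q6 1.58
```

View pics/side22.png

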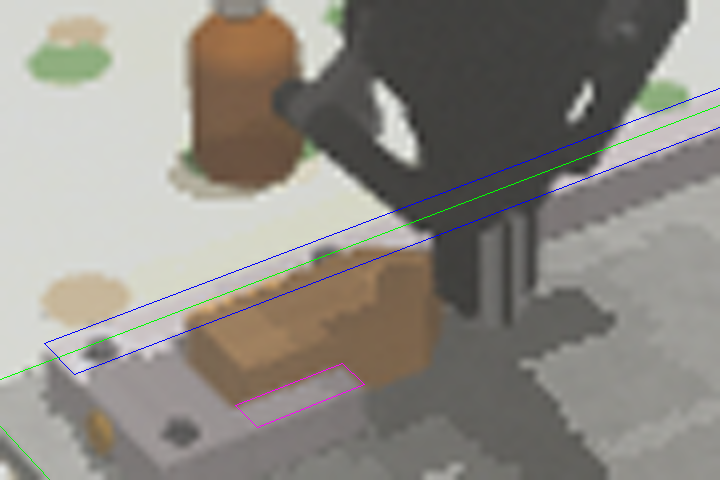

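Nearly home. Small steps until the force rises.

```bash
python3 -m jog '[[0,-0.005,0,0],[0,-0.01,0,0],[0,-0.015,0,0],[0,-0.015,0,0],[0,-0.015,0,0]]'; python3 -m jog '[[0,-0.005,0,0],[0,-0.01,0,0],[0,-0.01,0,0],[0,-0.01,0,0],[0,-0.01,0,0]]'; python3 -c "
from h import *
st()"
```

```text
time_s: 15.4
tcp_pos: [550.2, 12.3, -10.6]
tool_rot: [-1.887, 1.571, 1.074]
ft_force: [0.3, -0.8, 0.6]
finger_gap: 0.1
time_s: 15.82
tcp_pos: [550.6, 14.2, -10.6]
tool_rot: [-2.194, 1.571, 0.768]
ft_force: [-0.5, -0.4, 0.1]
finger_gap: 0.1
t 15.82 tcp jig x 25.8 y 36.9 z -10.6  yaw(y-axis vs jig y) -0.0000 F [-0.4 -0.5  0.1] gap 0.1 q6 1.59
```

```bash
python3 -m jog '[[0,-0.005,0,0],[0,-0.01,0,0],[0,-0.01,0,0],[0,-0.01,0,0],[0,-0.01,0,0]]'; python3 -m jog '[[0,-0.005,0,0],[0,-0.01,0,0],[0,-0.01,0,0],[0,-0.01,0,0],[0,-0.01,0,0]]'
python3 - <<'E'
from h import *
s,M,t=st();c=optics.capture("side")
overlay(c,"side23",win=(210,180,300,240),S=8)
E
```

```text
time_s: 16.23
tcp_pos: [550.9, 16.2, -10.6]
tool_rot: [-1.499, 1.571, 1.462]
ft_force: [-0.0, -0.0, 0.9]
finger_gap: -0.0
time_s: 16.65
tcp_pos: [551.0, 17.6, -10.7]
tool_rot: [1.022, 1.57, -2.299]
ft_force: [-2.7, -4.3, 0.4]
finger_gap: 0.1
t 16.65 tcp jig x 25.6 y 40.3 z -10.7  yaw(y-axis vs jig y) 0.0001 F [-1.9 -4.7  0.4] gap 0.1 q6 1.60
```

View pics/side23.png

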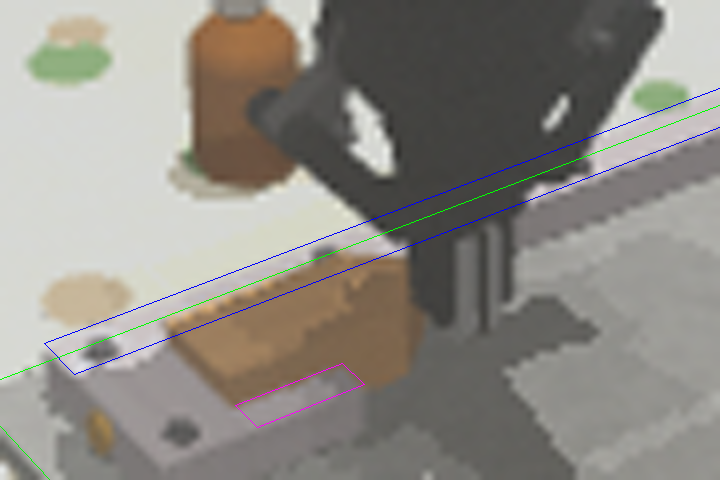

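```bash
python3 -m jog '[[0,-0.005,0,0],[0,-0.01,0,0],[0,-0.01,-0.005,0],[0,-0.01,-0.005,0],[0,-0.01,-0.005,0]]'; python3 -c "
from h import *
st()"
```

```text
time_s: 17.12
tcp_pos: [551.1, 17.8, -10.8]
tool_rot: [0.885, 1.565, -2.436]
ft_force: [-5.4, -10.5, 3.1]
finger_gap: 0.1
t 17.12 tcp jig x 25.7 y 40.6 z -10.8  yaw(y-axis vs jig y) 0.0014 F [ -3.5 -11.3   3.1] gap 0.1 q6 1.60
```

The blank is at the stop with 11 N and no further motion. Backing off along the face normal, then up and away to look.

```bash
python3 -m jog '[[0,0.03,0.03,0],[0,0.08,0.07,0],[0,0.16,0.1,0],[-0.05,0.24,0.13,0],[-0.15,0.3,0.15,0]]'; python3 -m jog '[[-0.1,0.1,0.05,0],[-0.2,0.28,0.15,0],[-0.3,0.46,0.25,0],[-0.3,0.64,0.3,0],[-0.3,0.75,0.3,0]]'; python3 -m jog '[[0,0,0,0],[0,0,0,0],[0,0,0,0],[0,0,0,0],[0,0,0,0]]';python3 - <<'E'
from h import *
s,M,t=st();c=optics.capture("side")
h=[*toworld(J,(43,90)),J[2]]
overlay(c,"side24",h,win=(210,180,300,240),S=8)
c=optics.capture("top");
overlay(c,"top24",None,win=(215,170,285,220),S=11)
overlay(c,"top24m",h,win=(215,170,285,220),S=11)
print(fit(c,[254,204],h), injig(J,fit(c,[254,204],h)[0]))
E
```

```text
time_s: 17.53
tcp_pos: [508.6, -33.3, 16.9]
tool_rot: [-0.288, 1.564, 2.673]
ft_force: [-0.4, -0.3, 0.1]
finger_gap: -0.1
time_s: 17.95
tcp_pos: [425.1, -172.3, 81.0]
tool_rot: [2.922, 1.567, -0.4]
ft_force: [0.5, -0.1, 0.6]
finger_gap: -0.2
time_s: 18.37
tcp_pos: [426.5, -169.4, 78.9]
tool_rot: [-0.891, 1.57, 2.072]
ft_force: [0.1, 0.1, -0.3]
finger_gap: -0.0
t 18.37 tcp jig x -63.4 y -165.9 z 78.9  yaw(y-axis vs jig y) 0.0016 F [ 0.   0.1 -0.3] gap -0.0 q6 1.15
(array([ 5.77915541e+02,  6.27522931e+01, -2.37894601e-01]), np.float64(0.7100091568641262), 280) [ 4.40202350e+01  8.95824078e+01 -5.79065030e-02]
```

View pics/side24.png

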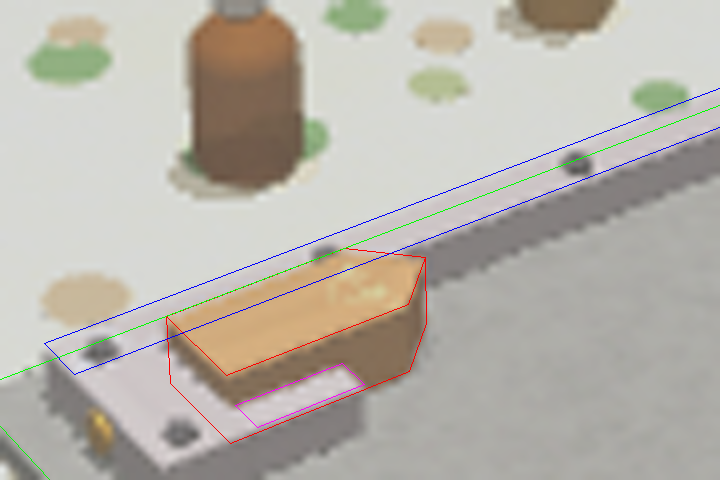

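View pics/top24.png

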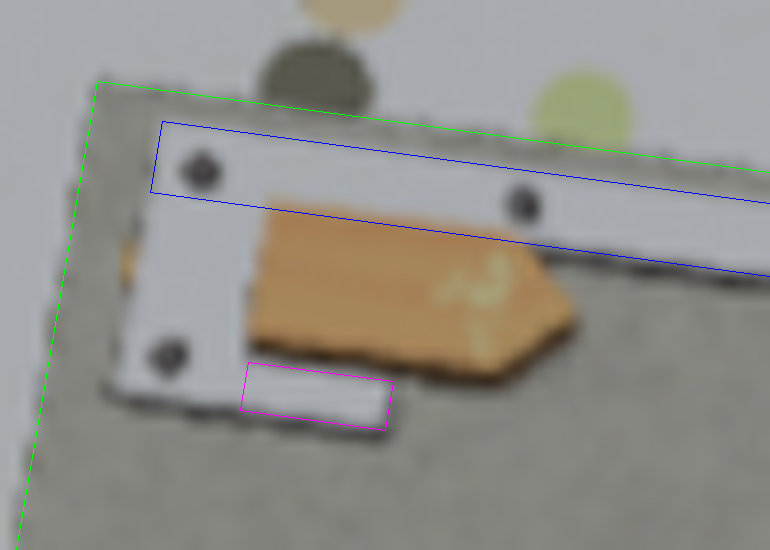

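View pics/top24m.png

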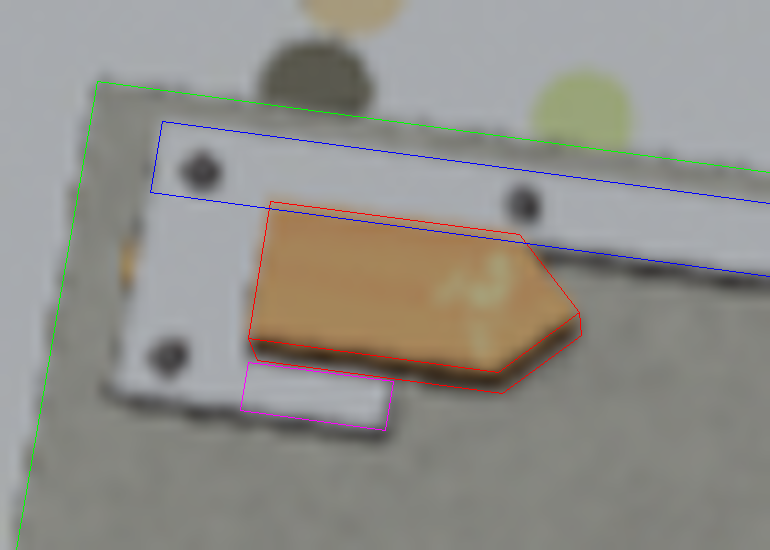

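Both views match the home model to within 1 px. For a firm check I'll press the exposed side toward the rail: the first rail push stopped at TCP x≈13.9, so it should stop there again. First I'll check clearance to the short blank.

Run:
```python
from h import *
go(-8,62,60);c=optics.capture("top")
ys,xs=np.where(mask(c,[238,236])); P=unproj(c,np.c_[xs,ys],30); Q=(P[:,:2]-J[:2])@R(J[2]); print("short",Q.min(0),Q.max(0))
```

```text
t 18.47 tcp jig x -63.3 y -166.1 z 79.0  yaw(y-axis vs jig y) 0.0016 F [ 0.3 -0.  -0.4] gap 0.0 q6 1.15
norm shift [ 0.0956 -1.1401 -0.2783] turn 0.0005 deg -0.1
axes
 [[-0.    -0.177 -0.984]
 [ 0.001 -0.984  0.177]
 [-1.    -0.001  0.   ]]
short [-82.20804183  86.55677906] [-50.27590731 117.50908392]
```

```bash
python3 -m jog '[[0,-0.15,-0.05,0],[0,-0.35,-0.12,0],[0,-0.55,-0.18,0],[0,-0.75,-0.24,0],[0,-0.94,-0.28,0]]'; python3 -m jog '[[0.05,-0.1,0,0],[0.1,-0.2,0,0],[0.17,-0.2,0,0],[0.24,-0.2,0,0],[0.3,-0.2,0,0]]'; python3 -m jog '[[0.05,0,0,0],[0.09,0,0,0],[0.12,0,0,0],[0.14,0,0,0],[0.14,0,0,0]]'
python3 - <<'E'
from h import *
go(-8,62,-9);c=optics.capture("side")
overlay(c,"side25",win=(210,170,310,250),S=7)
E
```

```text
time_s: 18.93
tcp_pos: [516.4, 6.6, 79.6]
tool_rot: [-2.976, 1.57, -0.014]
ft_force: [1.0, -0.8, -1.1]
finger_gap: 0.1
time_s: 19.35
tcp_pos: [522.1, 44.8, 18.3]
tool_rot: [-0.06, 1.57, 2.903]
ft_force: [0.7, 0.6, -0.2]
finger_gap: -0.0
time_s: 19.77
tcp_pos: [521.9, 43.5, -9.3]
tool_rot: [0.045, 1.57, 3.006]
ft_force: [-0.6, 0.0, -0.5]
finger_gap: -0.0
t 19.77 tcp jig x -7.6 y 60.6 z -9.3  yaw(y-axis vs jig y) -0.0006 F [-0.6 -0.1 -0.5] gap -0.0 q6 1.64
norm shift [-0.0017 -0.007   0.002 ] turn -0.0002 deg 0.0
axes
 [[-0.001 -0.18  -0.984]
 [ 0.    -0.984  0.18 ]
 [-1.     0.     0.001]]
```

View pics/side25.png

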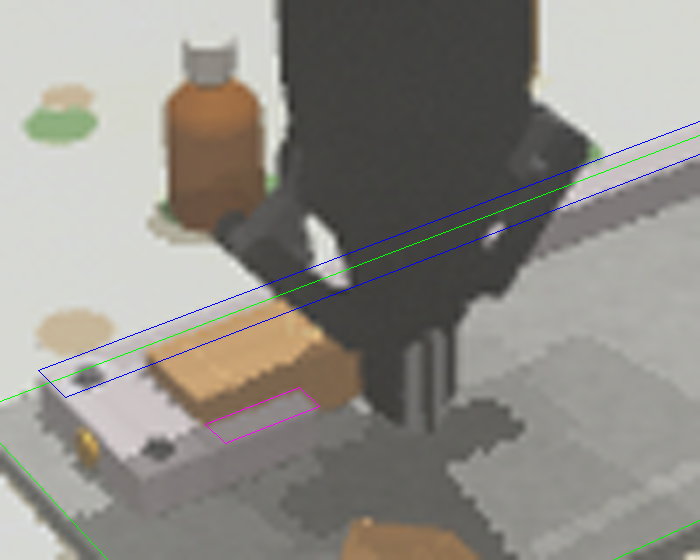

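```bash
python3 -m jog '[[0,0,-0.02,0],[0,0,-0.04,0],[0,0,-0.06,0],[0,0,-0.075,0],[0,0,-0.085,0]]'; python3 -m jog '[[0,0,-0.005,0],[0,0,-0.01,0],[0,0,-0.015,0],[0,0,-0.015,0],[0,0,-0.015,0]]'; python3 -c "
from h import *
st()"
```

```text
time_s: 20.23
tcp_pos: [540.1, 40.5, -8.2]
tool_rot: [-3.06, 1.57, -0.098]
ft_force: [-0.2, -0.1, 0.3]
finger_gap: -0.4
time_s: 20.65
tcp_pos: [541.9, 40.1, -8.7]
tool_rot: [0.028, 1.571, 2.99]
ft_force: [0.5, 0.0, 0.3]
finger_gap: -0.1
t 20.65 tcp jig x 12.7 y 60.9 z -8.7  yaw(y-axis vs jig y) -0.0000 F [0.5 0.1 0.3] gap -0.1 q6 1.64
```

```bash
python3 -m jog '[[0,0,-0.005,0],[0,0,-0.01,0],[0,0,-0.01,0],[0,0,-0.01,0],[0,0,-0.01,0]]'; python3 -m jog '[[0,0,-0.005,0],[0,0,-0.01,0],[0,0,-0.01,0],[0,0,-0.01,0],[0,0,-0.01,0]]'; python3 -c "
from h import *
st()"
```

```text
time_s: 21.07
tcp_pos: [543.8, 39.8, -8.7]
tool_rot: [0.122, 1.57, 3.084]
ft_force: [-0.6, 0.6, 0.1]
finger_gap: -0.1
time_s: 21.48
tcp_pos: [543.7, 39.8, -8.8]
tool_rot: [0.064, 1.565, 3.026]
ft_force: [-6.8, 0.6, 4.5]
finger_gap: -0.1
t 21.48 tcp jig x 14.5 y 60.9 z -8.8  yaw(y-axis vs jig y) 0.0002 F [-6.8 -0.6  4.5] gap -0.1 q6 1.64
```

Stopped at x=14.5 with 7 N, so the blank's side is on the rail. The 0.6 mm difference from the first push fits the jig-yaw uncertainty. Backing straight off.

```bash
python3 -m jog '[[0,0,0.03,0],[0,0,0.07,0],[0,0.02,0.12,0],[0,0.06,0.16,0],[-0.08,0.1,0.18,0]]'; python3 -m jog '[[-0.1,0.1,0,0],[-0.25,0.28,0.05,0],[-0.4,0.46,0.1,0],[-0.45,0.64,0.15,0],[-0.45,0.82,0.2,0]]'; python3 -m jog '[[0,0.15,0,0],[0,0.3,0,0],[0,0.4,0,0],[0,0.4,0,0],[0,0.4,0,0]]';python3 - <<'E'
from h import *
s,M,t=st();c=optics.capture("side")
h=[*toworld(J,(43,90)),J[2]]
overlay(c,"side26",None,win=(210,180,300,240),S=8)
cv2.imwrite("pics/side26f.png",c["img"][:,:,::-1])
c=optics.capture("top");
overlay(c,"top26",None,win=(215,170,285,220),S=11)
cv2.imwrite("pics/top26f.png",c["img"][:,:,::-1])
a=fit(c,[254,204],h); print(a[1],injig(J,a[0]).round(3))
E
```

```text
time_s: 21.9
tcp_pos: [502.7, 26.5, 4.4]
tool_rot: [0.041, 1.564, 3.004]
ft_force: [-0.6, 0.2, -0.8]
finger_gap: -0.1
time_s: 22.32
tcp_pos: [441.3, -126.8, 100.9]
tool_rot: [2.821, 1.562, -0.499]
ft_force: [0.8, -1.1, 0.1]
finger_gap: -0.2
time_s: 22.73
tcp_pos: [425.1, -204.0, 97.1]
tool_rot: [-2.972, 1.57, -0.013]
ft_force: [0.6, 0.4, -0.3]
finger_gap: 0.2
t 22.73 tcp jig x -58.6 y -200.2 z 97.1  yaw(y-axis vs jig y) -0.0029 F [ 0.5  0.5 -0.3] gap 0.2 q6 1.09
0.7121937482399324 [ 4.3615e+01  9.0183e+01 -3.9000e-02]
```

View pics/side26.png

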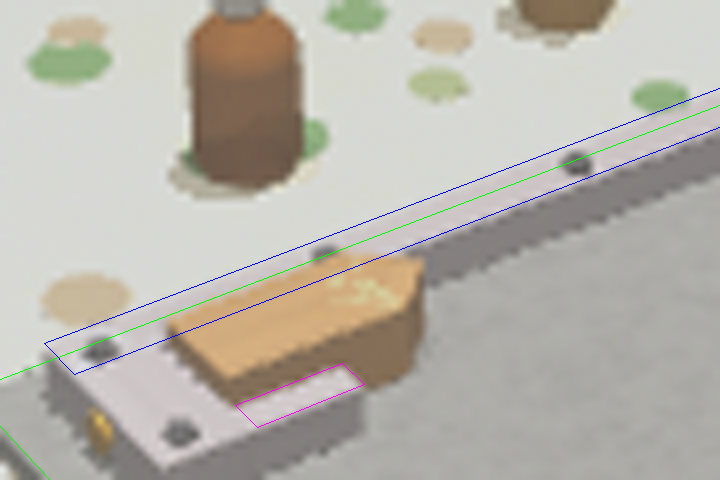

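View pics/top26.png

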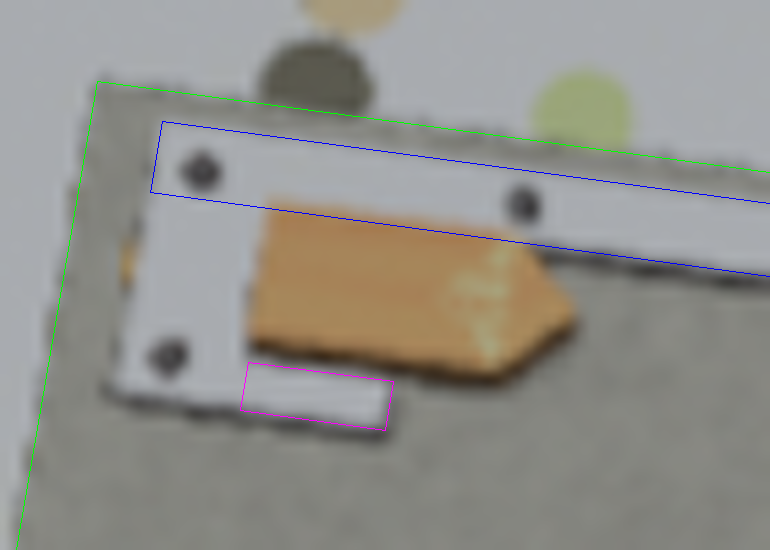

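View pics/top26f.png

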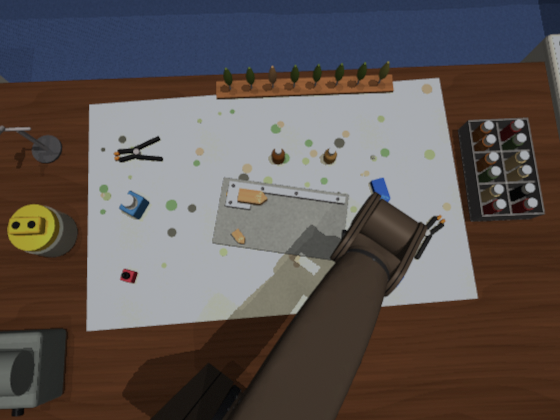

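The last pictures show the blank seated in the pocket: top crop nose edge (265,205)-(250,342) on the stop, far side along the rail. The bystanders are in their original pixel positions, and the hand is clear with zero force. Handing in.

```bash
python3 -c "
from cell import job
print(job.job_done())"
```

```text
the job is handed in; nothing more can be done
None
```

I pushed the longer wooden blank flat against the rail, slid it nose first into the corner pocket, and handed the job in at about 23 s. It was only ever pushed, never picked up or tipped.

**How it was done**
- I pressed the blank's long side against the rail with the two part-open fingers, up to 12 N.
- I then slid it along the rail with the shut fingers on its near tail face, until it stopped against the end stop at 11 N.
- A last press on the exposed side, 7 N toward the rail, confirmed it was seated, and the hand then moved clear.

**Last checks**
- **Against the rail:** the final side press stopped at tool x = 14.5 mm, against 13.9 mm in the first rail push. That difference is within the jig-yaw uncertainty.
- **Fit in the pocket:** before that last press, the drawn home outline matched both camera views to about 1 px. The pictures afterwards looked unchanged.
- **Bystanders:** the short blank, bottles and left clamp looked unmoved. The arm partly hid the right clamp, but the hand stayed well short of it.

**Disagreements**
- **Tool height:** the real fingertips sat about 28–30 mm higher than the reported tool position implied. I set finger height from the camera and the force readings instead.
- **Final yaw and travel:** the automatic outline fit at the end gave jig (43.6, 90.2) with a yaw of -0.04 rad. Its overlap was only 0.71, because its colour mask missed parts of the blank. The tool also ended about 6 mm farther along the rail than I predicted. I put that down to the fingertip shape and relied on the force and the pictures.

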